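# Close down the airbrush bench

## Task

Close down the airbrush bench. First stopper every open solvent flask with a stopper from the wooden stand, upright and fully home with its flange down on the rim, and press the lid level onto the rim of the cleaning pot; only when all of these are closed, finish laying the airbrushes flat in the grey tray, one to a compartment, with every nozzle pointing away from the robot (away from the tray's grip tab). Leave the flasks and the pot standing, do not knock over or sweep away the wash bottle and tape roll, and let go of everything at the end; spare stoppers do not matter.

Things in the scene. Friction and masses are not known exactly. Their poses are not given: they have to be found in the camera images.
- tray: Grey tray fixed on the bench, 220 (x) x 192 (y) mm, floor 4 mm thick, 4 mm walls and dividers to 16 mm above the bench. Three long compartments, each 212 mm along x and 59 mm wide, centred at tray y = -63, 0, +63 mm. Origin: centre of the underside. A grip tab 90 mm wide sticks out of the near (-x) end; +x points away from the robot.
- stand: Wooden block fixed on the bench, 136 x 136 x 40 mm, with four holes at (+-32, +-32) mm in which the four stoppers hang by their flanges. Origin: centre of the underside.
- flask1: White plastic flask with a narrower neck, 105 mm tall, 78 mm wide at the base, loose, 0.4 kg; may be absent. Neck: outside 43 mm, bore 35 mm wide and 35 mm deep, rim at 105 mm. Origin: centre of the underside, z up.
- flask2: White plastic flask with a narrower neck, 105 mm tall, 78 mm wide at the base, loose, 0.4 kg; may be absent. Neck: outside 43 mm, bore 35 mm wide and 35 mm deep, rim at 105 mm. Origin: centre of the underside, z up.
- flask3: White plastic flask with a narrower neck, 105 mm tall, 78 mm wide at the base, loose, 0.4 kg; may be absent. Neck: outside 43 mm, bore 35 mm wide and 35 mm deep, rim at 105 mm. Origin: centre of the underside, z up.
- pot: Aluminium cleaning pot, open round cylinder, 84 mm wide outside, bore 76 mm, 70 mm tall, loose, 0.5 kg. Origin: centre of the underside, z up.
- lid: Round dark steel lid of the pot, lying right way up on the bench. Origin: centre of the plate's underside, z up. Plate 94 mm wide, 6 mm thick; below it a tapered plug 69 mm wide narrowing to 60 mm at 10 mm down; above it a black knob 24 mm wide from 6 to 34 mm. Seated: plate on the pot's rim, origin 70 mm above the pot's origin.
- stopper1: Black rubber stopper, all alike, fits any flask. Origin: centre of its flange's underside, z up its axis. Below: taper 28 mm wide at the flange, 21 mm at 28 mm down. Above: flange 44 mm wide, 7 mm thick, then a grip knob 24 mm wide from 7 to 35 mm. In a flask the flange rests on the rim (origin 105 mm above the flask's). Hanging in the stand: origin at 40 mm.
- stopper2: Black rubber stopper, all alike, fits any flask. Origin: centre of its flange's underside, z up its axis. Below: taper 28 mm wide at the flange, 21 mm at 28 mm down. Above: flange 44 mm wide, 7 mm thick, then a grip knob 24 mm wide from 7 to 35 mm. In a flask the flange rests on the rim (origin 105 mm above the flask's). Hanging in the stand: origin at 40 mm.
- stopper3: Black rubber stopper, all alike, fits any flask. Origin: centre of its flange's underside, z up its axis. Below: taper 28 mm wide at the flange, 21 mm at 28 mm down. Above: flange 44 mm wide, 7 mm thick, then a grip knob 24 mm wide from 7 to 35 mm. In a flask the flange rests on the rim (origin 105 mm above the flask's). Hanging in the stand: origin at 40 mm.
- stopper4: Black rubber stopper, all alike, fits any flask. Origin: centre of its flange's underside, z up its axis. Below: taper 28 mm wide at the flange, 21 mm at 28 mm down. Above: flange 44 mm wide, 7 mm thick, then a grip knob 24 mm wide from 7 to 35 mm. In a flask the flange rests on the rim (origin 105 mm above the flask's). Hanging in the stand: origin at 40 mm.
- airbrush1: Airbrush 186 mm long, may be absent: red flat-sided handle (x -70 to +22 mm) 22 mm wide, 24 mm high; steel barrel to x +80 mm; paint cup 28 mm wide on top (x 28 to 56 mm, to 25 mm above the axis); brass nozzle; dark hose stub to x -88 mm. Origin: on its axis, 12 mm above the belly it lies on, near the balance point; x to the nozzle, z up. Grip the handle across y.
- airbrush1_front (a point): Point on that airbrush's axis under its paint cup, 42 mm ahead of its origin towards the nozzle.
- airbrush2: Airbrush 186 mm long, may be absent: red flat-sided handle (x -70 to +22 mm) 22 mm wide, 24 mm high; steel barrel to x +80 mm; paint cup 28 mm wide on top (x 28 to 56 mm, to 25 mm above the axis); brass nozzle; dark hose stub to x -88 mm. Origin: on its axis, 12 mm above the belly it lies on, near the balance point; x to the nozzle, z up. Grip the handle across y.
- airbrush2_front (a point): Point on that airbrush's axis under its paint cup, 42 mm ahead of its origin towards the nozzle.
- airbrush3: Airbrush 186 mm long, may be absent: red flat-sided handle (x -70 to +22 mm) 22 mm wide, 24 mm high; steel barrel to x +80 mm; paint cup 28 mm wide on top (x 28 to 56 mm, to 25 mm above the axis); brass nozzle; dark hose stub to x -88 mm. Origin: on its axis, 12 mm above the belly it lies on, near the balance point; x to the nozzle, z up. Grip the handle across y.
- airbrush3_front (a point): Point on that airbrush's axis under its paint cup, 42 mm ahead of its origin towards the nozzle.
- wash_bottle: White wash bottle, 56 mm wide, 150 mm tall, closed; a bystander. Origin: centre of the underside.
- tape_roll: Roll of paper tape lying flat, 90 mm wide, 22 mm high; a bystander. Origin: centre of the underside.
There are look-alikes about, which are no part of the job. Leave any green look-alike of the stopper3 alone.

How it is judged (in metres and radians):
On the way, in this order (a step that is already met when the one before it is completed fails the run):
1. every flask present is closed with a stopper seated on its rim and the pot with its lid, level (angle between each of flask1, flask2, flask3, pot's own z axis and vertical below 0.1 rad and ((horizontal distance between stopper1 and flask1 below 0.007 m and z of stopper1 in the frame of flask1 between 0.102 and 0.109 m and angle between the z axis of stopper1 and the z axis of flask1, either way round below 0.1 rad) or (horizontal distance between stopper2 and flask1 below 0.007 m and z of stopper2 in the frame of flask1 between 0.102 and 0.109 m and angle between the z axis of stopper2 and the z axis of flask1, either way round below 0.1 rad) or (horizontal distance between stopper3 and flask1 below 0.007 m and z of stopper3 in the frame of flask1 between 0.102 and 0.109 m and angle between the z axis of stopper3 and the z axis of flask1, either way round below 0.1 rad) or (horizontal distance between stopper4 and flask1 below 0.007 m and z of stopper4 in the frame of flask1 between 0.102 and 0.109 m and angle between the z axis of stopper4 and the z axis of flask1, either way round below 0.1 rad)) and ((horizontal distance between stopper1 and flask2 below 0.007 m and z of stopper1 in the frame of flask2 between 0.102 and 0.109 m and angle between the z axis of stopper1 and the z axis of flask2, either way round below 0.1 rad) or (horizontal distance between stopper2 and flask2 below 0.007 m and z of stopper2 in the frame of flask2 between 0.102 and 0.109 m and angle between the z axis of stopper2 and the z axis of flask2, either way round below 0.1 rad) or (horizontal distance between stopper3 and flask2 below 0.007 m and z of stopper3 in the frame of flask2 between 0.102 and 0.109 m and angle between the z axis of stopper3 and the z axis of flask2, either way round below 0.1 rad) or (horizontal distance between stopper4 and flask2 below 0.007 m and z of stopper4 in the frame of flask2 between 0.102 and 0.109 m and angle between the z axis of stopper4 and the z axis of flask2, either way round below 0.1 rad)) and ((horizontal distance between stopper1 and flask3 below 0.007 m and z of stopper1 in the frame of flask3 between 0.102 and 0.109 m and angle between the z axis of stopper1 and the z axis of flask3, either way round below 0.1 rad) or (horizontal distance between stopper2 and flask3 below 0.007 m and z of stopper2 in the frame of flask3 between 0.102 and 0.109 m and angle between the z axis of stopper2 and the z axis of flask3, either way round below 0.1 rad) or (horizontal distance between stopper3 and flask3 below 0.007 m and z of stopper3 in the frame of flask3 between 0.102 and 0.109 m and angle between the z axis of stopper3 and the z axis of flask3, either way round below 0.1 rad) or (horizontal distance between stopper4 and flask3 below 0.007 m and z of stopper4 in the frame of flask3 between 0.102 and 0.109 m and angle between the z axis of stopper4 and the z axis of flask3, either way round below 0.1 rad)) and horizontal distance between lid and pot below 0.01 m and z of lid in the frame of pot between 0.067 and 0.074 m and angle between the z axis of lid and the z axis of pot, either way round below 0.06 rad and angle between lid's own z axis and vertical below 0.3 rad), for 0.3 s.
2. every airbrush present lies flat in a tray compartment of its own, nozzle away from the robot (x of airbrush1 in the frame of tray between -0.03 and 0.03 m and x of each of airbrush1_front, airbrush2_front, airbrush3_front in the frame of tray above 0.015 m and z of each of airbrush1, airbrush2, airbrush3 in the frame of tray below 0.022 m and z of each of airbrush1_front, airbrush2_front, airbrush3_front in the frame of tray below 0.024 m and angle between the x axis of each of airbrush1, airbrush2, airbrush3 and the x axis of tray, either way round below 0.26 rad and (y of airbrush1 in the frame of tray between -0.085 and -0.041 m or y of airbrush1 in the frame of tray between -0.022 and 0.022 m or y of airbrush1 in the frame of tray between 0.041 and 0.085 m) and x of airbrush2 in the frame of tray between -0.03 and 0.03 m and (y of airbrush2 in the frame of tray between -0.085 and -0.041 m or y of airbrush2 in the frame of tray between -0.022 and 0.022 m or y of airbrush2 in the frame of tray between 0.041 and 0.085 m) and x of airbrush3 in the frame of tray between -0.03 and 0.03 m and (y of airbrush3 in the frame of tray between -0.085 and -0.041 m or y of airbrush3 in the frame of tray between -0.022 and 0.022 m or y of airbrush3 in the frame of tray between 0.041 and 0.085 m) and distance between airbrush1 and airbrush2 above 0.042 m and distance between each of airbrush1, airbrush2 and airbrush3 above 0.042 m), for 0.3 s.
At the end, for the whole second after the job is handed in: Flasks upright, each stopper within 7 mm and 0.1 rad of its axis, flange 102-109 mm above its base. Each airbrush flat in its own compartment, axis under 22 mm and front under 24 mm high, within 30 mm lengthwise and 0.26 rad, nozzle to the far end. Lid on pot rim within 10 mm, 0.06 rad. All at rest (all of step 1 and all of step 2 and linear speed of each of lid, flask1, flask2, flask3, airbrush1, airbrush2, airbrush3 below 0.02 m/s); the robot touches nothing.
It fails at once if a flask, the pot, or the wash bottle is knocked over (angle between any of flask1, flask2, flask3, pot, wash_bottle's own z axis and vertical above 0.7 rad).
It fails at once if a bystander (bottle, tape) is shoved more than 80 mm (distance of any of wash_bottle, tape_roll from where it was at the start of the episode above 0.08 m).
Of flask1, flask2, flask3 only 2 to 3 are there at a start; the rules pass over those that are not, and their reading is None.
Of airbrush1, airbrush2, airbrush3 only 2 to 3 are there at a start; the rules pass over those that are not, and their reading is None.
At some moment in a run one of airbrush1, airbrush2, airbrush3 may be knocked a few centimetres aside while the robot is not near it.
Once in a run the grip may slacken for a moment while it holds something.
It also fails if it takes over 210 s, if anything falls off the work surface, if the arm or the gripper's body presses on something with over 40 N, if the wrist force passes 120 N, or if a joint passes its speed limit or range.

## Robot

A 6-joint arm with a two-finger parallel gripper is mounted at the origin on the work surface. World frame = base frame: x ahead of the robot, y to its left, z up, the work surface at z = 0. Lengths are in m, angles in degrees, forces in N, time in s.
With the tool pointing down it reaches from about 0.3 to 0.875 m from the base axis. Payload 6.4 kg.
Tool frame: the origin (TCP) lies midway between the tips of the shut fingers; the grasp point (between the pads) lies 19 mm behind it; z points along the fingers, y is the line along which they close (so a half turn about z gives the same grasp; the last joint's range is limited). The gripper opens to 85 mm and grips with 20 to 120 N. Pads are 22 mm wide; open, the fingers measure 114 mm over their backs; the gripper's body (76 mm by 85 mm) begins 54 mm behind the grasp point. The pads swing forward as they close: fully open they stand 13 mm farther back than shut.
Start: joints at [60.602, 10.359, 92.074, -0, 77.567, -11.82], TCP at [0.174, 0.548, 0.231] pointing down, gripper open.
Joint ranges: [-171.53, 171.53], [-51.25, 118.39], [17.06, 147.69], [-65.23, 245.23], [0, 150.52], [-178.68, 178.68]. Speed limits (degrees/s): [147.25, 147.25, 172.46, 180, 180, 180].

## Interface

Orientations are given as a 3x3 rotation matrix whose columns are the frame's x, y, z axes.
In Python, from rig import get_obs, snapshot, close_job gives the robot as it stands.
- The arm moves only by the tool drive_tool, never from a script. Its argument "commands" is one flat list of numbers, 5 for each row, row after row: the shift along the tool's x, y, z in cm, then the turn about the tool's z in degrees, then the finger opening in cm, from 0 to 8.54. A call has 1 to 10 rows; each row is the pose to reach, as a shift and turn from the pose commanded when the call began, along the tool's axes at that moment; what a row does not reach only later rows make up. A row lasts 1/8 s, in which the tool goes at most 62.5 mm and 10.7 degrees, less where a joint would pass 70% of its speed; a pose out of reach is approached as far as the arm can. A call with a gripper value outside its range is refused whole. The fingers move at their own pace and stop on an object; "grip_force" is the grip in N (left out, the last holds). Time passes only in rows, so rows that repeat a pose let the fingers close. It gives the time, the measured TCP pose, the force, the opening and the grip force at its end, in the units of the state.
- get_obs(): the state, without advancing time (a new reading comes with each control period).
- snapshot(name): name is "scene" or "top" or "wrist"; returns a dict with "color" (420x560x3 uint8, red, green, blue), "fovy" (degrees; the focal length in pixels is half the picture's height over the tangent of half this angle, whatever the lens; pixels are square), "cx", "cy" (the principal point, pixels), "R" (3x3) and "t" (3): a world point X has camera coordinates R X + t. Camera axes: x right, y down, z forward; pixel columns grow to the right and rows downward; lengths in m; the calibration is good to about 2 mm. A picture is of the moment at which its call begins. There is no depth.
- close_job(): hands the job in; it is judged then, once.
The state is a dict: "time_s": time; "joint_pos": joint angles; "joint_vel": joint speeds; "joint_torque": joint torques, N m; "ee_pos": TCP position; "tcp_rot": TCP orientation; "contact_force": force on the tool from outside, world axes, zero at the start; "ft_torque": the same for the moment, N m; "grip_width": opening from 0.0 (shut) to 1.0 (fully open); "grasp_force": force on a finger pad.
Only numpy, scipy, OpenCV 4.12 (cv2) and the standard library are available. Lean on these libraries where they do the work, as an engineer would, in place of code of your own. Each camera call takes 0.05 s, during which the arm holds its last target. There are 200 camera calls.

## Working session

There is one attempt and no reset: what is moved stays moved. The work goes in short steps, Python scripts to look and compute and a tool call to move; the robot and the scene stay as the last step left them, time stands still between calls to the robot, and variables do not carry over. Pictures are saved under pics/ and viewed, at most 14 in all, crops included, and the job is handed in when it is done.

Besides the shell and the picture viewer there is one more tool, called as name(argument=value, ...) on one line, values as JSON. drive_tool: Moves the arm, as the interface text tells. Its arguments: {"type":"object","properties":{"commands":{"type":"array"},"grip_force":{"type":"number"}},"required":["commands"]}

```bash
ls; mkdir -p pics
cat > h.py <<'E'
import numpy as np, cv2
from rig import get_obs, snapshot, close_job
def f(s): return s["color"].shape[0]/2/np.tan(np.radians(s["fovy"])/2)
def ray(s,u,v,z):
    d=np.array([(u-s["cx"])/f(s),(v-s["cy"])/f(s),1.]); R=np.array(s["R"]);t=np.array(s["t"])
    c=-R.T@t; w=R.T@d; return c+w*(z-c[2])/w[2]
def proj(s,X):
    p=np.array(s["R"])@np.array(X)+np.array(s["t"]); return p[:2]/p[2]*f(s)+[s["cx"],s["cy"]]
def save(s,n): cv2.imwrite(f"pics/{n}.png",cv2.cvtColor(s["color"],cv2.COLOR_RGB2BGR))
E
python3 - <<'E'
from h import *
import pickle
for n in("scene","top","wrist"):
    s=snapshot(n);save(s,n+"0");pickle.dump(s,open(n+"0.pkl","wb"));print(n,s["fovy"],s["cx"],s["cy"],-np.array(s["R"]).T@s["t"],np.round(s["R"],3).tolist())
o=get_obs();print(o)
E
```

```text
pics
scene 52.71946781136764 276.63754512701126 210.8182415278658 [1.03421908 0.79716057 0.91208178] [[-0.857, 0.515, 0.01], [0.344, 0.588, -0.732], [-0.383, -0.624, -0.681]]
top 54.34119632306388 281.1885224720244 211.71715537929808 [ 0.45081851 -0.01676659  1.05355162] [[-0.017, -1.0, -0.024], [-0.994, 0.02, -0.107], [0.108, 0.022, -0.994]]
wrist 61.08124756232845 287.5754825653655 207.2023257711244 [0.10995136 0.56983841 0.37301158] [[0.301, 0.954, -0.002], [0.92, -0.29, 0.264], [0.251, -0.081, -0.965]]
{'time_s': 0.15, 'joint_pos': array([ 6.06013049e+01,  1.03927161e+01,  9.21195914e+01,  7.57628296e-05,
        7.75662015e+01, -1.18199410e+01]), 'joint_vel': array([ 0.02621133, -0.18133854, -0.25413385, -0.04934523, -0.04002292,
        0.04107478]), 'joint_torque': array([ 1.97217573e-04, -4.45269907e+01, -3.51690924e+01, -2.86206769e-04,
        5.84598936e-03,  2.91582268e-06]), 'ee_pos': array([0.17342702, 0.54777588, 0.23057596]), 'tcp_rot': array([[-9.53302543e-01,  3.02016238e-01, -6.73753924e-04],
       [ 3.02016858e-01,  9.53301838e-01, -1.19315371e-03],
       [ 2.81939060e-04, -1.34092151e-03, -9.99999061e-01]]), 'contact_force': array([ 0.45825534,  0.27775975, -0.65785084]), 'ft_torque': array([-0.08462735, -0.02700173, -0.05359812]), 'grasp_force': 0.0, 'grip_width': 0.9979127805984429}
```

View pics/top0.png

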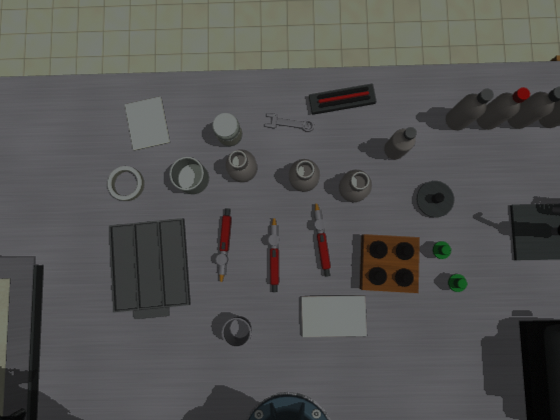

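View pics/scene0.png

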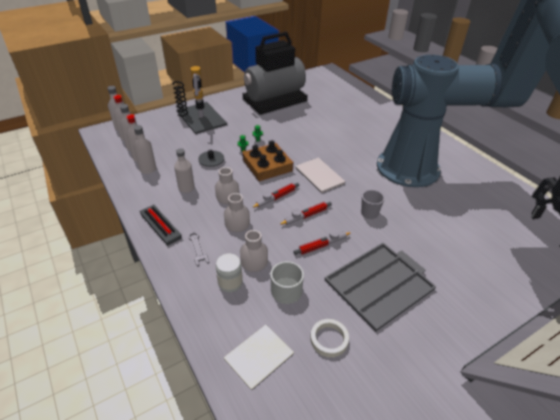

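The top view shows the tray at (150,265), pot (187,175), tape roll (125,183), three flasks at (240,165), (304,175) and (356,185), and three red airbrushes around (225,240), (274,255) and (322,240). The stand is at (390,263), the green look-alikes at (441,250) and (457,282), and a probable lid at (435,198). The scene view confirms this.

Run:
```python
from h import *
import pickle
s=pickle.load(open("top0.pkl","rb"));c=s["color"]
a=cv2.resize(c[85:350,90:480],(800,544),interpolation=cv2.INTER_CUBIC)
a=np.clip(a.astype(float)*1.5,0,255).astype('uint8')
cv2.imwrite("pics/topz.png",a[:,:,::-1])
hsv=cv2.cvtColor(c,cv2.COLOR_RGB2HSV)
def blobs(m,n,z,amin):
    k,_,st,ce=cv2.connectedComponentsWithStats(m.astype('uint8'))
    for i in range(1,k):
        if st[i,4]>=amin: print(n,st[i],np.round(ce[i],1),np.round(ray(s,*ce[i],z),3))
H,S,V=[hsv[...,i].astype(int) for i in range(3)]
blobs(((H<8)|(H>172))&(S>180)&(V>90),"red",.02,40)
blobs((H>8)&(H<22)&(S>120)&(V>90),"orange",.03,8)
blobs((H>45)&(H<75)&(S>120),"green",.06,20)
blobs(V<32,"dark",.07,40)
for p,z in(((187,172),.07),((239,158),.105),((305,169),.105),((359,180),.105),((437,197),.03),((150,265),.016),((125,183),.02),((400,142),.0),((227,127),.0)):print(p,np.round(ray(s,*p,z),3))
```

```text
red [518  88  12  11 103] [523.1  93. ] [ 0.859 -0.625  0.02 ]
red [320  92  49  10  95] [343.9  96.4] [ 0.863 -0.163  0.02 ]
red [222 218   6  24  89] [225.1 230.5] [0.518 0.149 0.02 ]
red [321 242   8  26 121] [324.6 254.5] [ 0.453 -0.101  0.02 ]
red [272 258   5  25 114] [274.1 269.5] [0.418 0.026 0.02 ]
orange [557  56   3   4  11] [558.1  57.4] [ 0.948 -0.716  0.03 ]
orange [316 204   3   6  14] [316.8 207. ] [ 0.572 -0.084  0.03 ]
orange [273 218   3   7  17] [273.9 221.5] [0.538 0.024 0.03 ]
orange [220 275   3   7  19] [221.  277.7] [0.4   0.158 0.03 ]
green [433 242  18  17 240] [441.4 249.8] [ 0.459 -0.378  0.06 ]
green [448 274  19  18 254] [457.1 282.6] [ 0.381 -0.41   0.06 ]
dark [317  87  52  12 225] [342.4  92.4] [ 0.853 -0.153  0.07 ]
dark [548  90  12  12  74] [552.6  96.7] [ 0.828 -0.667  0.07 ]
dark [477  94  10  10  50] [480.4  99.2] [ 0.826 -0.491  0.07 ]
dark [318  96  53  12 217] [343.8 101.3] [ 0.83  -0.156  0.07 ]
dark [312 102  63  12 127] [342.9 107.6] [ 0.814 -0.153  0.07 ]
dark [425 193  19  11 161] [434.4 197.7] [ 0.584 -0.365  0.07 ]
dark [536 204  24  
[... 337 characters left out ...]
.3 359.2] [0.219 0.599 0.07 ]
dark [368 267  18  18 245] [377.  275.8] [ 0.401 -0.219  0.07 ]
dark [395 269  18  18 250] [403.5 277.3] [ 0.396 -0.282  0.07 ]
dark [ 519  320   41  100 3704] [540.9 367.9] [ 0.186 -0.584  0.07 ]
dark [234 337  13   9  69] [239.2 341.1] [0.254 0.108 0.07 ]
dark [253 395  51  18  81] [276.5 399.3] [0.123 0.023 0.07 ]
dark [265 403  44  17 418] [286.2 413.8] [0.091 0.001 0.07 ]
(187, 172) [0.66  0.235 0.07 ]
(239, 158) [0.684 0.102 0.105]
(305, 169) [ 0.654 -0.054  0.105]
(359, 180) [ 0.625 -0.18   0.105]
(437, 197) [ 0.591 -0.385  0.03 ]
(150, 265) [0.434 0.341 0.016]
(125, 183) [0.646 0.408 0.02 ]
(400, 142) [ 0.743 -0.308  0.   ]
(227, 127) [0.794 0.146 0.   ]
```

View pics/topz.png

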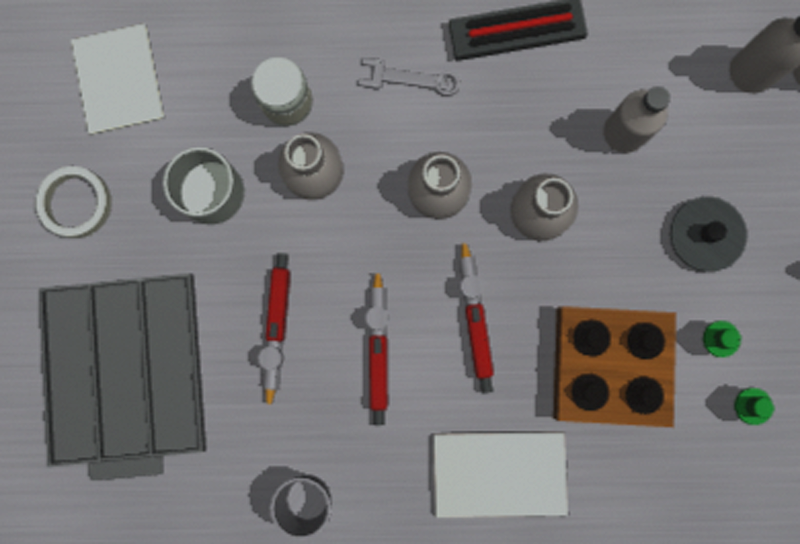

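The zoomed view shows the tray empty with its tab at the near end and the left airbrush with its nozzle toward the robot. The wash bottle top is at zoom (280,85) and the lid is at zoom (708,233). I'll move to a hover that looks at the flasks with the wrist camera.

```bash
cat >> h.py <<'E'
def go(x,y,z,psi=90):
    "shift (cm, deg) from measured pose to target TCP, tool y at world angle psi"
    o=get_obs();R=o["tcp_rot"];d=R.T@(np.array([x,y,z])-o["ee_pos"])*100
    p=np.degrees(np.arctan2(R[1,1],R[0,1]));t=(p-psi+180)%360-180
    print("shift",np.round(d,2),"turn",round(t,2))
def st():
    o=get_obs();R=o["tcp_rot"];print("t",o["time_s"],"pos",np.round(o["ee_pos"],4),"psi",round(np.degrees(np.arctan2(R[1,1],R[0,1])),2),"grip",round(o["grip_width"]*8.54,2),"F",np.round(o["contact_force"],1),"gf",round(o["grasp_force"],1),"j6",round(o["joint_pos"][5],1))
E
python3 -c "
from h import *
go(.5,.03,.33)"
```

```text
shift [-46.77 -39.51  -9.9 ] turn -17.58
```

drive_tool(commands=[0,0,-9.9,0,8.5,0,0,-9.9,0,8.5,-46.8,-39.5,-9.9,-17.6,8.5,-46.8,-39.5,-9.9,-17.6,4.5,-46.8,-39.5,-9.9,-17.6,4.5,-46.8,-39.5,-9.9,-17.6,4.5,-46.8,-39.5,-9.9,-17.6,4.5,-46.8,-39.5,-9.9,-17.6,4.5,-46.8,-39.5,-9.9,-17.6,4.5,-46.8,-39.5,-9.9,-17.6,4.5], grip_force=50)

```text
time_s: 1.4
ee_pos: [0.4393, 0.1264, 0.3303]
tcp_rot: [[-1.0, -0.0, 0.0], [-0.0, 1.0, 0.0], [-0.0, 0.0, -1.0]]
contact_force: [0.8, -0.2, -0.9]
grip_width: 0.526
grasp_force: 0.0
```

drive_tool(commands=[0,0,0,0,4.5,0,0,0,0,4.5,0,0,0,0,4.5,0,0,0,0,4.5])

```text
time_s: 1.9
ee_pos: [0.4382, 0.1295, 0.3304]
tcp_rot: [[-1.0, -0.003, 0.0], [-0.003, 1.0, 0.0], [-0.0, 0.0, -1.0]]
contact_force: [0.2, 0.3, 0.3]
grip_width: 0.532
grasp_force: 0.0
```

Run:
```python
from h import *
import pickle
st()
s=snapshot("wrist");save(s,"w1");pickle.dump(s,open("w1.pkl","wb"))
for X in((.66,.235,.07),(.684,.102,.105),(.654,-.054,.105),(.625,-.18,.105)):print(proj(s,X))
```

```text
t 1.9 pos [0.4382 0.1295 0.3304] psi 90.16 grip 4.54 F [0.2 0.3 0.3] gf 0.0 j6 -88.6
[366.39507637 339.10837988]
[263.03399324 373.37852052]
[133.33514711 352.03430108]
[ 24.21513139 330.69915678]
```

View pics/w1.png

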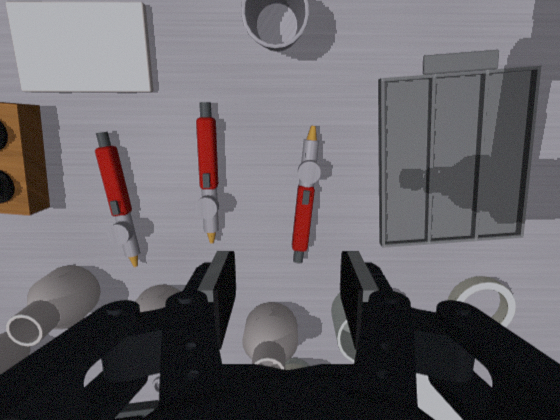

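The wrist image has the near side at the top: airbrushes at (115,195), (207,170) and (305,195), the tray at right, and the flasks hidden under the fingers. I'll hover further out.

drive_tool(commands=[-31,-10.5,1,0,4.5,-31,-10.5,1,0,4.5,-31,-10.5,1,0,4.5,-31,-10.5,1,0,4.5,-31,-10.5,1,0,4.5,-31,-10.5,1,0,4.5,-31,-10.5,1,0,4.5,-31,-10.5,1,0,4.5,-31,-10.5,1,0,4.5,-31,-10.5,1,0,4.5])

```text
time_s: 3.2
ee_pos: [0.7483, 0.024, 0.3215]
tcp_rot: [[-1.0, -0.001, 0.001], [-0.001, 1.0, -0.0], [-0.001, -0.0, -1.0]]
contact_force: [0.4, -0.3, -0.1]
grip_width: 0.526
grasp_force: 0.0
```

Run:
```python
from h import *
import pickle
st()
s=snapshot("wrist");save(s,"w2");pickle.dump(s,open("w2.pkl","wb"))
for X in((.66,.235,.07),(.684,.102,.105),(.654,-.054,.105),(.625,-.18,.105)):print(proj(s,X))
```

```text
t 3.2 pos [0.7483 0.024  0.3215] psi 90.06 grip 4.49 F [ 0.4 -0.3 -0.1] gf 0.0 j6 -97.3
[486.87308852  88.54946985]
[366.01879189 112.19728812]
[204.02781061  79.2657764 ]
[66.70641984 45.98068542]
```

View pics/w2.png

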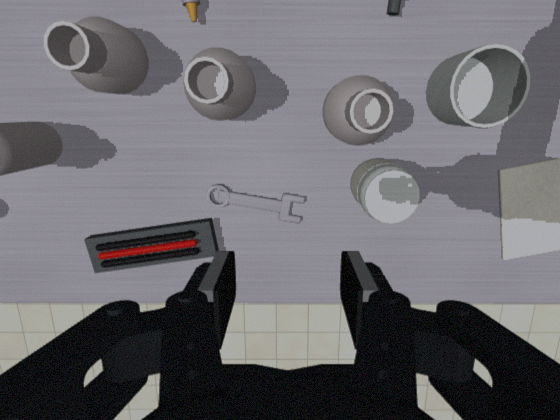

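The wrist view shows the flask rims at (371,111), (207,80) and (69,46), the pot rim at (488,86), and the wash bottle top at (388,193). I'll fit ellipses in the wrist and top views.

```bash
cat >> h.py <<'E'
def rim(s,X,rad,thr,win=1.35):
    "bright ring near projected X: ellipse of the outer contour -> world centre at height X[2]"
    g=cv2.cvtColor(s["color"],cv2.COLOR_RGB2GRAY);u,v=proj(s,X)
    r=rad*f(s)/(np.array(s["R"])@X+s["t"])[2]
    yy,xx=np.mgrid[:g.shape[0],:g.shape[1]];m=((g>thr)&(np.hypot(xx-u,yy-v)<r*win)).astype('uint8')
    cs=cv2.findContours(m,cv2.RETR_EXTERNAL,cv2.CHAIN_APPROX_NONE)[0]
    c=cv2.convexHull(max(cs,key=len));e=cv2.fitEllipse(c)
    print(np.round(e[0],1),"axes",np.round(e[1],1),"expect",round(2*r,1),"->",np.round(ray(s,*e[0],X[2]),4))
E
python3 - <<'E'
from h import *
import pickle
for n in("w2","top0"):
    s=pickle.load(open(n+".pkl","rb"));print(n)
    for X,r in(((.66,.235,.07),.042),((.684,.1,.105),.0215),((.654,-.055,.105),.0215),((.625,-.18,.105),.0215)):
      for thr in (110,130):
        try: rim(s,np.array(X),r,thr)
        except Exception as e: print(e)
print(proj(s,(.59,-.375,.016)))
E
```

```text
w2
[482.4  87.2] axes [ 93.7 110.2] expect 79.9 -> [0.6587 0.2301 0.07  ]
[482.8  87.3] axes [ 95.7 109.1] expect 79.9 -> [0.6588 0.2306 0.07  ]
[362.9 110.1] axes [53.7 59.9] expect 44.1 -> [0.682  0.0988 0.105 ]
[364.4 108.6] axes [47.5 57.7] expect 44.1 -> [0.6806 0.1002 0.105 ]
[201.8  79.2] axes [56.8 61.6] expect 45.2 -> [ 0.6539 -0.0561  0.105 ]
[199.9  78.8] axes [54.5 58.5] expect 45.2 -> [ 0.6536 -0.0579  0.105 ]
[65.6 45.7] axes [59.3 62.9] expect 46.2 -> [ 0.6247 -0.181   0.105 ]
[63.1 45.4] axes [53.5 63.1] expect 46.2 -> [ 0.6245 -0.1833  0.105 ]
top0
[186.  177.7] axes [14.  22.9] expect 34.2 -> [0.6461 0.2369 0.07  ]
max() iterable argument is empty
[235.3 162.1] axes [ 5.  10.2] expect 18.1 -> [0.674  0.1107 0.105 ]
max() iterable argument is empty
[300.4 171.4] axes [6.  9.1] expect 18.3 -> [ 0.6484 -0.043   0.105 ]
max() iterable argument is empty
[353.8 181.1] axes [3.8 8.2] expect 18.4 -> [ 0.6224 -0.1673  0.105 ]
max() iterable argument is empty
[430.99017106 198.29549204]
```

Run:
```python
from h import *
import pickle
T=[((.66,.233,.07),.042),((.682,.099,.105),.0215),((.654,-.055,.105),.0215),((.625,-.18,.105),.0215)]
for n,th in(("w2",(140,150,160)),("top0",(85,95,105))):
    s=pickle.load(open(n+".pkl","rb"));print(n)
    for X,r in T:
      for thr in th:
        try: rim(s,np.array(X),r,thr,1.25)
        except Exception as e: print("x")
    if n=="w2":
        g=cv2.cvtColor(s["color"],cv2.COLOR_RGB2GRAY);print(g[111,335:410:2],g[200,240:270:6])
```

```text
w2
[487.8  89.6] axes [ 73.7 101.2] expect 79.9 -> [0.6611 0.2361 0.07  ]
[489.6  85.3] axes [74.3 87.4] expect 79.9 -> [0.6567 0.2374 0.07  ]
[489.6  85.3] axes [73.7 86.7] expect 79.9 -> [0.6568 0.2374 0.07  ]
[370.5 110.5] axes [40.7 45.2] expect 44.2 -> [0.6824 0.1062 0.105 ]
[370.5 110.6] axes [40.7 44.6] expect 44.2 -> [0.6825 0.1063 0.105 ]
[370.6 110.5] axes [40.7 43.8] expect 44.2 -> [0.6824 0.1064 0.105 ]
[205.2  79.4] axes [43.9 47.6] expect 45.2 -> [ 0.6541 -0.0529  0.105 ]
[205.6  79.6] axes [42.9 46.7] expect 45.2 -> [ 0.6543 -0.0525  0.105 ]
[205.6  79.5] axes [42.5 46. ] expect 45.2 -> [ 0.6542 -0.0525  0.105 ]
[63.5 45.7] axes [50.4 56.7] expect 46.2 -> [ 0.6248 -0.1829  0.105 ]
[65.6 44.9] axes [42.8 51.1] expect 46.2 -> [ 0.6241 -0.1809  0.105 ]
[65.6 45. ] axes [42.  50.5] expect 46.2 -> [ 0.6241 -0.1809  0.105 ]
[129 128 134 135 139  92  92 113 174 136 122 121 121 124 123 168 172 168
 171 171 171 171 171 103  93  94  92 125 173 121  97  92  98  93  93  96
  93  93] [141 142 145 144 143]
top0
[187.4 169.8] axes [37.8 40.4] expect 34.2 -> [0.6659 0.2337 0.07  ]
[186.2 172.7] axes [32.6 33.4] expect 34.2 -> [0.6585 0.2364 0.07  ]
[186.1 177.9] axes [15.2 24. ] expect 34.2 -> [0.6456 0.2366 0.07  ]
[237.7 157.4] axes [16.9 19.8] expect 18.1 -> [0.6855 0.1048 0.105 ]
[237.8 158.9] axes [15.4 16.9] expect 18.1 -> [0.6818 0.1047 0.105 ]
[236.4 163. ] axes [ 7.2 11.9] expect 18.1 -> [0.6718 0.1081 0.105 ]
[304.9 168.6] axes [17.  17.8] expect 18.3 -> [ 0.6548 -0.0538  0.105 ]
[304.8 168.7] axes [16.7 17.5] expect 18.3 -> [ 0.6546 -0.0536  0.105 ]
[300.2 171.1] axes [ 6.  10.2] expect 18.3 -> [ 0.649  -0.0424  0.105 ]
[360.4 179.3] axes [17.8 19.4] expect 18.4 -> [ 0.6262 -0.183   0.105 ]
[360. 180.] axes [17.  17.2] expect 18.4 -> [ 0.6247 -0.1819  0.105 ]
[355.7 183.3] axes [ 5.8 17.4] expect 18.4 -> [ 0.6172 -0.1716  0.105 ]
```

drive_tool(commands=[12.8,-32.4,-1,0,4.5,12.8,-32.4,-1,0,4.5,12.8,-32.4,-1,0,4.5,12.8,-32.4,-1,0,4.5,12.8,-32.4,-1,0,4.5,12.8,-32.4,-1,0,4.5,12.8,-32.4,-1,0,4.5,12.8,-32.4,-1,0,4.5,12.8,-32.4,-1,0,4.5])

```text
time_s: 4.38
ee_pos: [0.6215, -0.2991, 0.3305]
tcp_rot: [[-1.0, -0.002, 0.0], [-0.002, 1.0, 0.0], [-0.0, 0.0, -1.0]]
contact_force: [0.9, 0.4, 0.3]
grip_width: 0.527
grasp_force: 0.0
```

Run:
```python
from h import *
import pickle
st()
s=snapshot("wrist");save(s,"w3");pickle.dump(s,open("w3.pkl","wb"))
for X in((.463,-.224,.07),(.458,-.286,.07),(.4,-.22,.07),(.396,-.282,.07),(.59,-.375,.016)):print(proj(s,X))
```

```text
t 4.375 pos [ 0.6215 -0.2991  0.3305] psi 90.13 grip 4.5 F [0.9 0.4 0.3] gf 0.0 j6 -125.7
[359.64959469  17.04084281]
[299.15904886  11.41747237]
[367.3895011  -54.22105391]
[304.00904579 -59.1998944 ]
[226.21235016 138.42814752]
```

View pics/w3.png

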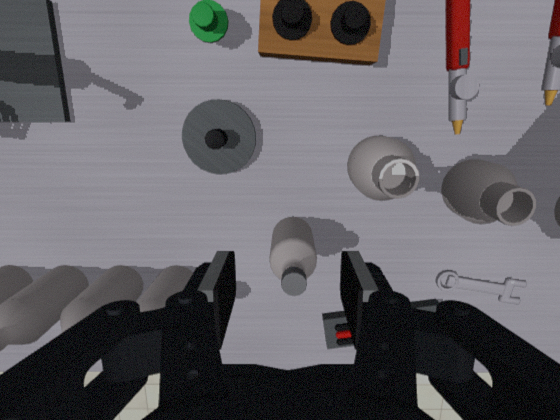

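The lid plate is at (219,136) with its knob at (216,138), and the two far stoppers are at (292,17) and (351,22). I'll take the lid first and measure it precisely.

Run:
```python
from h import *
import pickle
s=pickle.load(open("w3.pkl","rb"))
g=cv2.cvtColor(s["color"],cv2.COLOR_RGB2GRAY)
def fit(m,u,v,r,z,n):
    yy,xx=np.mgrid[:420,:560];m=(m&(np.hypot(xx-u,yy-v)<r)).astype('uint8')
    c=max(cv2.findContours(m,cv2.RETR_EXTERNAL,cv2.CHAIN_APPROX_NONE)[0],key=len)
    e=cv2.fitEllipse(cv2.convexHull(c));P=ray(s,*e[0],z);print(n,np.round(e[0],1),np.round(e[1],1),np.round(P,4))
print(g[136,170:270:4],g[60:200:5,219],g[138,200:232:2])
for t in(70,80,90):fit(g<t,219,136,45,.016,"lid")
for t in(18,25,35):fit(g<t,216,138,16,.04,"knob")
# stand holes: dark
for t in(25,30,35):
    fit(g<t,292,17,25,.047,"sB");fit(g<t,351,22,25,.047,"sA")
go(.585,-.375,.25)
```

```text
[143 146 146  94  80  84  87  84  84  42  33  33  27  22  10  47  47  52
  84  87  82  78  96 104 141] [143 148 147 144 147 148 145 147  80  84  86  84  82  86  13  28  25  28
  83  79  80  81  74 143 146 144 145 145] [83 84 63 33 41 35 34 33 33 36 26 31 10 14 47 51]
lid [221.6 138.9] [23.  36.4] [ 0.5907 -0.3808  0.016 ]
lid [228.5 134.9] [53.1 67.4] [ 0.5856 -0.372   0.016 ]
lid [219.2 136.2] [72.5 75.9] [ 0.5872 -0.3837  0.016 ]
knob [222.  135.7] [ 7.3 15.5] [ 0.5849 -0.3759  0.04  ]
knob [218.  137.9] [17.3 18.1] [ 0.5876 -0.3807  0.04  ]
knob [216.3 138.4] [19.2 22.4] [ 0.5881 -0.3828  0.04  ]
sB [292.1  18.4] [38.7 41.1] [ 0.4593 -0.2929  0.047 ]
sA [350.4  22.8] [37.8 42.7] [ 0.4635 -0.2296  0.047 ]
sB [292.1  17.6] [38.6 43.6] [ 0.4585 -0.2929  0.047 ]
sA [350.2  22.8] [38.5 42.9] [ 0.4634 -0.2298  0.047 ]
sB [292.   17.6] [38.8 43.8] [ 0.4585 -0.2931  0.047 ]
sA [350.2  22.7] [38.7 43.6] [ 0.4634 -0.2298  0.047 ]
shift [ 3.67 -7.58  8.04] turn 0.14
```

drive_tool(commands=[3.4,-8.4,8,0,5,3.4,-8.4,14,0,5,3.4,-8.4,20,0,5,3.4,-8.4,24,0,5,3.4,-8.4,27,0,5,3.4,-8.4,29,0,5,3.4,-8.4,31.1,0,5,3.4,-8.4,31.1,0,5], grip_force=80)

```text
time_s: 5.42
ee_pos: [0.587, -0.3841, 0.0188]
tcp_rot: [[-1.0, -0.001, -0.001], [-0.001, 1.0, 0.001], [0.001, 0.001, -1.0]]
contact_force: [-0.6, 0.0, 0.5]
grip_width: 0.586
grasp_force: 0.0
```

Run:
```python
from h import *
st()
s=snapshot("wrist");save(s,"w4")
g=cv2.cvtColor(s["color"],cv2.COLOR_RGB2GRAY)
print(proj(s,(.5875,-.3835,.044)),proj(s,(.5875,-.3835,.016)))
```

```text
t 5.425 pos [ 0.587  -0.3841  0.0188] psi 90.06 grip 5.01 F [-0.6  0.   0.5] gf 0.0 j6 -132.9
[284.14515067 299.06041813] [284.71664963 266.74042821]
```

View pics/w4.png

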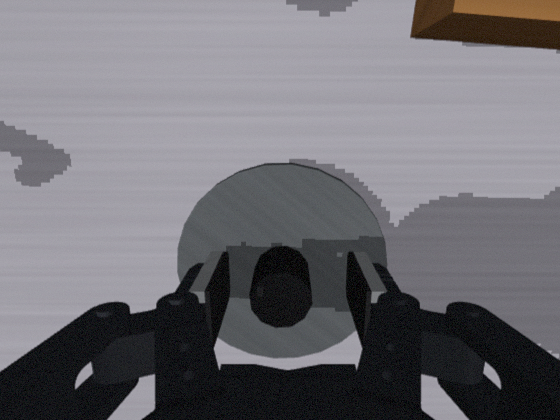

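The knob is centred between the pads (281,299). Now I grip and lift.

drive_tool(commands=[0,0,0,0,0,0,0,0,0,0,0,0,0,0,0,0,0,0,0,0,0,0,-3,0,0,0,0,-8,0,0,0,0,-13,0,0,0,0,-18,0,0,0,0,-18,0,0], grip_force=80)

```text
time_s: 6.6
ee_pos: [0.5893, -0.3868, 0.2065]
tcp_rot: [[-1.0, -0.0, 0.008], [-0.0, 1.0, -0.008], [-0.008, -0.008, -1.0]]
contact_force: [0.8, -0.3, -2.3]
grip_width: 0.252
grasp_force: 78.5
```

```bash
python3 -c "
from h import *
st();go(.657,.237,.20)"
```

```text
t 6.6 pos [ 0.5893 -0.3868  0.2065] psi 90.02 grip 2.15 F [ 0.8 -0.3 -2.3] gf 78.5 j6 -132.9
shift [-6.79 62.38  0.22] turn 0.02
```

drive_tool(commands=[-1,6,0,0,0,-1.7,12,0,0,0,-2.4,18,0,0,0,-3,24,0,0,0,-3.6,30,0,0,0,-4.2,36,0,0,0,-4.8,42,0,0,0,-5.4,48,0,0,0,-6,54,0,0,0,-6.6,60,0,0,0])

```text
time_s: 7.85
ee_pos: [0.6518, 0.2171, 0.1978]
tcp_rot: [[-1.0, -0.0, -0.002], [-0.0, 1.0, -0.0], [0.002, -0.0, -1.0]]
contact_force: [0.4, -0.3, -1.4]
grip_width: 0.246
grasp_force: 78.6
```

drive_tool(commands=[0,1,0,0,0,0,1,0,0,0,0,1,0,0,0])

```text
time_s: 8.22
ee_pos: [0.6525, 0.2237, 0.1987]
tcp_rot: [[-1.0, 0.001, -0.001], [0.001, 1.0, -0.001], [0.001, -0.001, -1.0]]
contact_force: [0.5, -0.1, -1.5]
grip_width: 0.255
grasp_force: 78.8
```

Run:
```python
from h import *
st();go(.657,.237,.20)
s=snapshot("wrist");save(s,"w5")
```

```text
t 8.225 pos [0.6525 0.2237 0.1987] psi 89.94 grip 2.18 F [ 0.5 -0.1 -1.5] gf 78.8 j6 -80.8
shift [-0.45  1.33 -0.13] turn -0.06
```

View pics/w5.png

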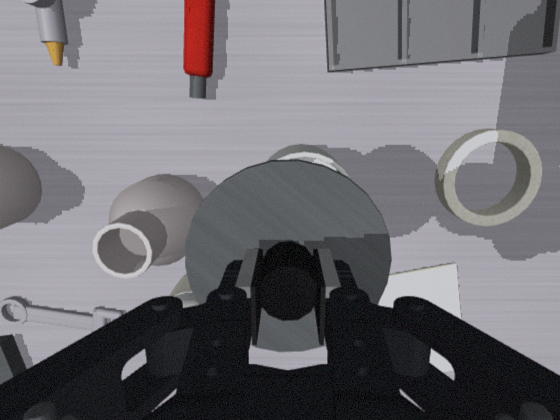

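The lid is held level, with the pot rim peeking out behind it at (305,155). I'll lower it onto the pot.

drive_tool(commands=[-0.4,1.3,4,0,0,-0.4,1.3,8,0,0,-0.4,1.3,9.5,0,0,-0.4,1.3,10.5,0,0,-0.4,1.3,11.2,0,0,-0.4,1.3,11.8,0,0,-0.4,1.3,12.1,0,0,-0.4,1.3,12.1,0,0])

```text
time_s: 9.28
ee_pos: [0.6577, 0.2385, 0.0818]
tcp_rot: [[-1.0, -0.001, 0.003], [-0.001, 1.0, -0.0], [-0.003, -0.0, -1.0]]
contact_force: [-6.4, -2.9, 10.5]
grip_width: 0.251
grasp_force: 80.6
```

Run:
```python
from h import *
st()
```

```text
t 9.275 pos [0.6577 0.2385 0.0818] psi 90.04 grip 2.14 F [-6.4 -2.9 10.5] gf 80.6 j6 -79.8
```

drive_tool(commands=[0,0,0,0,5,0,0,0,0,5,0,0,0,0,5,0,0,-5,0,5,0,0,-10,0,5,-4,0,-15,0,5,-8,0,-18,0,5,-8,0,-18,0,5,-8,0,-18,0,5])

```text
time_s: 10.4
ee_pos: [0.7357, 0.2383, 0.2564]
tcp_rot: [[-1.0, -0.0, -0.003], [-0.0, 1.0, -0.0], [0.003, -0.0, -1.0]]
contact_force: [-0.6, -0.2, -0.2]
grip_width: 0.583
grasp_force: 0.0
```

Run:
```python
from h import *
st()
s=snapshot("wrist");t=snapshot("scene")
a=s["color"];b=t["color"]
u,v=map(int,proj(t,(.657,.237,.06)));c=cv2.resize(b[v-55:v+55,u-55:u+55],(420,420),interpolation=cv2.INTER_CUBIC)
im=np.hstack([cv2.resize(a,(380,285)),cv2.resize(c,(285,285))])
cv2.imwrite("pics/lid.png",im[:,:,::-1])
g=cv2.cvtColor(a,cv2.COLOR_RGB2GRAY)
u,v=proj(s,(.657,.237,.076));print(u,v)
yy,xx=np.mgrid[:420,:560]
for th in(75,85,95):
    m=((g<th)&(np.hypot(xx-u,yy-v)<85)).astype('uint8')
    c=max(cv2.findContours(m,0,1)[0],key=len);e=cv2.fitEllipse(cv2.convexHull(c));print(np.round(e[0],1),np.round(e[1],1),ray(s,*e[0],.076), "exp",.094*f(s)/(np.array(s["R"])@[.657,.237,.076]+s["t"])[2])
```

```text
t 10.4 pos [0.7357 0.2383 0.2564] psi 90.02 grip 4.98 F [-0.6 -0.2 -0.2] gf 0.0 j6 -80.8
284.15944202183255 96.05544500771262
[293.2  98.8] [39.2 54.5] [0.65926021 0.24489162 0.076     ] exp 108.39357537270129
[288.4  95.8] [107.2 111.2] [0.65677866 0.24069603 0.076     ] exp 108.39357537270129
[299.7  97.2] [113.1 134.3] [0.65794773 0.25047878 0.076     ] exp 108.39357537270129
```

View pics/lid.png

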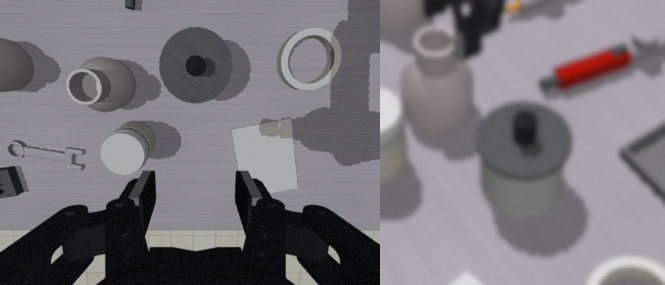

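The lid looks level on the pot (scene crop at right). I'll check its height by pressing gently on the knob.

drive_tool(commands=[7.9,0,4,0,0,7.9,0,9,0,0,7.9,0,13.5,0,0,7.9,0,14.6,0,0,7.9,0,14.9,0,0,7.9,0,15.2,0,0,7.9,0,15.4,0,0,7.9,0,15.5,0,0])

```text
time_s: 11.5
ee_pos: [0.6583, 0.2384, 0.1043]
tcp_rot: [[-1.0, -0.0, 0.002], [-0.0, 1.0, 0.0], [-0.002, 0.0, -1.0]]
contact_force: [0.4, -0.3, 0.8]
grip_width: 0.002
grasp_force: 0.0
```

drive_tool(commands=[0,0,0,0,0,0,0,0,0,0])

```text
time_s: 11.75
ee_pos: [0.6583, 0.2384, 0.1041]
tcp_rot: [[-1.0, -0.0, 0.001], [-0.0, 1.0, 0.0], [-0.001, 0.0, -1.0]]
contact_force: [-0.2, -0.6, 2.8]
grip_width: -0.003
grasp_force: 1.5
```

```bash
python3 -c "
from h import *
st()
s=snapshot('top');t=snapshot('scene');import pickle
go(.4634,-.2298,.20)"
```

```text
t 11.75 pos [0.6583 0.2384 0.1041] psi 90.02 grip -0.03 F [-0.2 -0.6  2.8] gf 1.5 j6 -79.8
shift [ 19.49 -46.81  -9.63] turn 0.02
```

Contact is at 0.104 m, so the lid is seated. Next the stoppers.

drive_tool(commands=[0,0,-6,0,5,0,-2,-12,0,5,5,-10,-14.6,0,5,8,-16,-14.6,0,5,10,-22,-14.6,0,5,12,-28,-14.6,0,5,13,-34,-14.6,0,5,14,-40,-14.6,0,5,14.8,-46,-14.6,0,5,14.8,-49,-14.6,0,5])

```text
time_s: 13.1
ee_pos: [0.5091, -0.2516, 0.2492]
tcp_rot: [[-1.0, -0.0, -0.0], [-0.0, 1.0, 0.0], [0.0, 0.0, -1.0]]
contact_force: [1.3, 0.5, 0.5]
grip_width: 0.584
grasp_force: 0.0
```

```bash
cat >> h.py <<'E'
def fit(s,m,X,rad,n="",win=1.25):
    u,v=proj(s,X);r=rad*f(s)/(np.array(s["R"])@np.array(X)+s["t"])[2]
    yy,xx=np.mgrid[:420,:560];m=(m&(np.hypot(xx-u,yy-v)<r*win)).astype('uint8')
    c=max(cv2.findContours(m,0,1)[0],key=len);e=cv2.fitEllipse(cv2.convexHull(c));P=ray(s,*e[0],X[2])
    print(n,np.round(e[0],1),np.round(e[1],1),"exp",round(2*r,1),np.round(P,4));return P
E
python3 - <<'E'
from h import *
st()
s=snapshot("wrist");save(s,"w6")
g=cv2.cvtColor(s["color"],cv2.COLOR_RGB2GRAY)
for n,X in dict(A=(.4634,-.2298,.047),B=(.4585,-.293,.047),C=(.3996,-.2247,.047),D=(.395,-.288,.047)).items():
    fit(s,g<35,X,.022,n)
E
```

```text
t 13.1 pos [ 0.5091 -0.2516  0.2492] psi 90.01 grip 4.98 F [1.3 0.5 0.5] gf 0.0 j6 -128.3
A [309.3 131.7] [44.2 44.8] exp 46.3 [ 0.4624 -0.2292  0.047 ]
B [242.3 126.5] [44.4 45.4] exp 46.5 [ 0.4577 -0.2925  0.047 ]
C [315.6  59.9] [46.8 50.3] exp 48.7 [ 0.3989 -0.2246  0.047 ]
D [245.3  54.3] [46.6 51.1] exp 48.9 [ 0.3942 -0.2879  0.047 ]
```

View pics/w6.png

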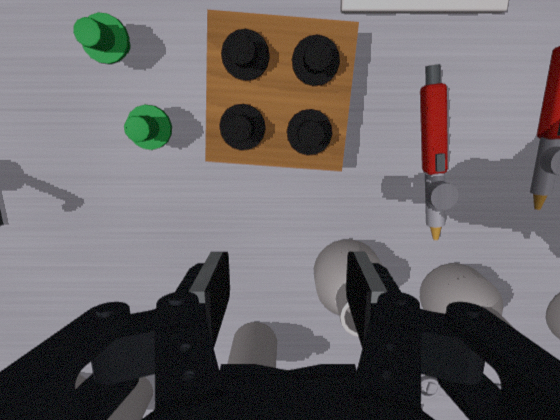

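The stand shows four stoppers at (245,54), (316,60), (242,127) and (309,132), with measurements agreeing within 1 mm. I'll grasp stopper A.

drive_tool(commands=[4.7,2.2,5,0,4.4,4.7,2.2,11,0,4.4,4.7,2.2,15,0,4.4,4.7,2.2,18,0,4.4,4.7,2.2,19.9,0,4.4,4.7,2.2,19.9,0,4.4,4.7,2.2,19.9,0,0,4.7,2.2,19.9,0,0,4.7,2.2,19.9,0,0,4.7,2.2,19.9,0,0], grip_force=60)

```text
time_s: 14.4
ee_pos: [0.4637, -0.2285, 0.0515]
tcp_rot: [[-1.0, -0.0, 0.002], [-0.0, 1.0, -0.001], [-0.002, -0.001, -1.0]]
contact_force: [0.2, 0.7, 5.8]
grip_width: 0.258
grasp_force: 58.9
```

drive_tool(commands=[0,0,-5,0,0,0,0,-10,0,0,0,0,-15,0,0,0,0,-18,0,0,0,0,-18,0,0])

```text
time_s: 15.02
ee_pos: [0.4642, -0.229, 0.2331]
tcp_rot: [[-1.0, -0.0, 0.005], [-0.001, 1.0, -0.004], [-0.005, -0.004, -1.0]]
contact_force: [-0.7, 0.2, -0.8]
grip_width: 0.259
grasp_force: 60.0
```

Run:
```python
from h import *
st();go(.6245,-.181,.23)
o=get_obs();s=snapshot("wrist");save(s,"w7")
g=cv2.cvtColor(s["color"],cv2.COLOR_RGB2GRAY)
p=o["ee_pos"]; X=(p[0],p[1],p[2]-.003)
try: P=fit(s,g<40,X,.022,"held",1.15);print((P-p)*1000)
except Exception as e:print(e)
```

```text
t 15.025 pos [ 0.4642 -0.229   0.2331] psi 90.03 grip 2.21 F [-0.7  0.2 -0.8] gf 60.0 j6 -129.4
shift [-16.03   4.79   0.37] turn 0.03
held [284.2 267.8] [105.7 113.2] exp 99.2 [ 0.4653 -0.2286  0.2301]
[ 1.09858519  0.33213361 -3.        ]
```

drive_tool(commands=[-6,1.8,0,0,0,-11.5,3.5,0,0,0,-16,4.8,0,0,0,-16,4.8,2,0,0,-16,4.8,4,0,0,-16,4.8,6,0,0,-16,4.8,6,0,0])

```text
time_s: 15.95
ee_pos: [0.6206, -0.1796, 0.1672]
tcp_rot: [[-1.0, 0.001, -0.005], [0.001, 1.0, 0.002], [0.005, 0.002, -1.0]]
contact_force: [0.6, -0.2, 0.6]
grip_width: 0.258
grasp_force: 60.0
```

Run:
```python
from h import *
st();go(.6245,-.181,.1165)
s=snapshot("wrist")
rim(s,np.array((.6245,-.181,.105)),.0215,150)
```

```text
t 15.95 pos [ 0.6206 -0.1796  0.1672] psi 89.95 grip 2.2 F [ 0.6 -0.2  0.6] gf 60.0 j6 -116.6
shift [-0.41 -0.15  5.07] turn -0.05
[277.4 219.8] axes [44.1 61.3] expect 70.8 -> [ 0.6175 -0.1838  0.105 ]
```

drive_tool(commands=[-0.3,-0.1,1,0,0,-0.3,-0.1,2,0,0,-0.3,-0.1,3,0,0,-0.3,-0.1,4,0,0,-0.3,-0.1,4.8,0,0,-0.3,-0.1,5.3,0,0,-0.3,-0.1,5.4,0,0,-0.3,-0.1,5.4,0,0])

```text
time_s: 17.0
ee_pos: [0.6261, -0.1809, 0.1165]
tcp_rot: [[-1.0, -0.0, 0.0], [-0.0, 1.0, -0.0], [-0.0, -0.0, -1.0]]
contact_force: [1.5, 0.9, -0.3]
grip_width: 0.258
grasp_force: 60.3
```

```bash
python3 -c "
from h import *
st()"
```

```text
t 17.0 pos [ 0.6261 -0.1809  0.1165] psi 90.03 grip 2.2 F [ 1.5  0.9 -0.3] gf 60.3 j6 -116.6
```

drive_tool(commands=[0.1,0,0,0,0,0.1,0,0.2,0,0,0.1,0,0.3,0,0])

```text
time_s: 17.38
ee_pos: [0.6259, -0.1812, 0.1165]
tcp_rot: [[-1.0, -0.001, 0.002], [-0.001, 1.0, -0.001], [-0.002, -0.001, -1.0]]
contact_force: [-5.9, 4.0, 19.1]
grip_width: 0.256
grasp_force: 62.1
```

drive_tool(commands=[0,0,0,0,4.4,0,0,0,0,4.4,0,0,0,0,4.4,0,0,-5,0,4.4,0,0,-10,0,4.4,-8,-4,-13,0,4.4,-11,-4,-13,0,4.4,-11,-4,-13,0,4.4])

```text
time_s: 18.38
ee_pos: [0.7375, -0.2219, 0.2405]
tcp_rot: [[-1.0, -0.0, -0.001], [-0.0, 1.0, 0.001], [0.001, 0.001, -1.0]]
contact_force: [-1.7, 0.4, -0.4]
grip_width: 0.515
grasp_force: 0.0
```

Run:
```python
from h import *
st()
s=snapshot("wrist");save(s,"w8")
g=cv2.cvtColor(s["color"],cv2.COLOR_RGB2GRAY)
a=fit(s,g<35,(.6245,-.181,.112),.022,"flange",1.2)
a=fit(s,g<28,(.6245,-.181,.14),.012,"knob",1.2)
go(.4585,-.2925,.23)
```

```text
t 18.375 pos [ 0.7375 -0.2219  0.2405] psi 90.02 grip 4.39 F [-1.7  0.4 -0.4] gf 0.0 j6 -115.6
flange [345.   43.3] [60.  66.5] exp 62.8 [ 0.6257 -0.1799  0.112 ]
knob [350.   33.6] [44.5 46.1] exp 38.4 [ 0.6248 -0.1812  0.14  ]
shift [27.71 -7.13  1.12] turn 0.03
```

View pics/w8.png

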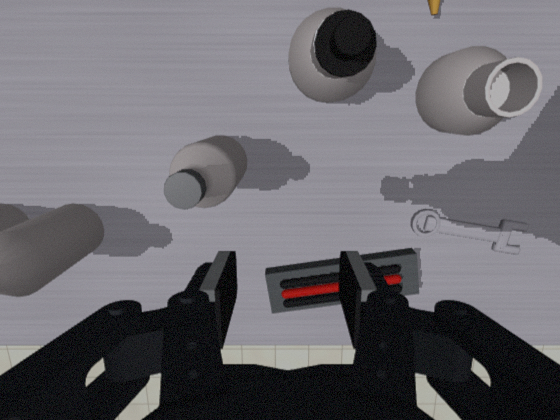

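Stopper A is seated on flask 3 at (345,43): the flange is level and the height matches. Next is stopper B.

drive_tool(commands=[6,-1.5,0,0,4.4,12,-3,0,0,4.4,18,-4.5,0,0,4.4,24,-6.5,0,0,4.4,27.9,-7,0,0,4.4,27.9,-7,4,0,4.4,27.9,-7,9,0,4.4,27.9,-7,13,0,4.4,27.9,-7,14,0,4.4,27.9,-7,14,0,4.4])

```text
time_s: 19.68
ee_pos: [0.4556, -0.2905, 0.1038]
tcp_rot: [[-1.0, -0.0, -0.0], [-0.0, 1.0, 0.0], [0.0, 0.0, -1.0]]
contact_force: [0.1, 0.1, -0.7]
grip_width: 0.519
grasp_force: 0.0
```

Run:
```python
from h import *
st();go(.458,-.2925,.0505)
s=snapshot("wrist")
g=cv2.cvtColor(s["color"],cv2.COLOR_RGB2GRAY)
fit(s,g<28,(.458,-.2925,.075),.012,"knob",1.2)
```

```text
t 19.675 pos [ 0.4556 -0.2905  0.1038] psi 90.03 grip 4.43 F [ 0.1  0.1 -0.7] gf 0.0 j6 -135.1
shift [-0.24 -0.2   5.33] turn 0.03
knob [281.7 243.9] [45.9 50.8] exp 46.6 [ 0.4553 -0.2917  0.075 ]
```

drive_tool(commands=[-0.2,-0.1,3,0,4.4,-0.2,-0.1,5,0,4.4,-0.2,-0.1,5.4,0,4.4,-0.2,-0.1,5.4,0,0,-0.2,-0.1,5.4,0,0,-0.2,-0.1,5.4,0,0,-0.2,-0.1,5.4,0,0])

```text
time_s: 20.6
ee_pos: [0.4591, -0.2929, 0.0511]
tcp_rot: [[-1.0, -0.0, 0.002], [-0.0, 1.0, -0.002], [-0.002, -0.002, -1.0]]
contact_force: [-0.5, 0.5, 6.7]
grip_width: 0.258
grasp_force: 58.8
```

drive_tool(commands=[0,0,-5,0,0,0,0,-10,0,0,0,0,-15,0,0,0,0,-18,0,0,0,0,-18,0,0])

```text
time_s: 21.22
ee_pos: [0.4594, -0.2932, 0.2328]
tcp_rot: [[-1.0, -0.001, 0.005], [-0.001, 1.0, -0.005], [-0.005, -0.005, -1.0]]
contact_force: [-0.4, -0.3, -1.6]
grip_width: 0.263
grasp_force: 59.5
```

Run:
```python
from h import *
st();go(.6545,-.053,.23)
o=get_obs();s=snapshot("wrist")
g=cv2.cvtColor(s["color"],cv2.COLOR_RGB2GRAY)
p=o["ee_pos"]; X=(p[0],p[1],p[2]-.003)
P=fit(s,g<40,X,.022,"held",1.15);print((P-p)*1000)
```

```text
t 21.225 pos [ 0.4594 -0.2932  0.2328] psi 90.03 grip 2.24 F [-0.4 -0.3 -1.6] gf 59.5 j6 -135.1
shift [-19.53  24.01   0.25] turn 0.03
held [284.4 267.6] [105.2 113.8] exp 99.2 [ 0.4603 -0.2928  0.2298]
[ 0.98059828  0.41259836 -3.        ]
```

drive_tool(commands=[-4,4.8,0,0,0,-8,9.6,0,0,0,-12,14.4,0,0,0,-16,19.5,0,0,0,-19.5,24,0,0,0,-19.5,24,0,0,0,-19.5,24,2,0,0,-19.5,24,4,0,0,-19.5,24,6,0,0,-19.5,24,6,0,0])

```text
time_s: 22.52
ee_pos: [0.6508, -0.0523, 0.166]
tcp_rot: [[-1.0, 0.001, -0.005], [0.001, 1.0, 0.001], [0.005, 0.001, -1.0]]
contact_force: [-0.3, 0.1, 0.2]
grip_width: 0.261
grasp_force: 59.6
```

```bash
python3 -c "
from h import *
st();go(.6543,-.053,.1165)"
```

```text
t 22.525 pos [ 0.6508 -0.0523  0.166 ] psi 89.94 grip 2.23 F [-0.3  0.1  0.2] gf 59.6 j6 -104.9
shift [-0.37 -0.08  4.95] turn -0.06
```

drive_tool(commands=[-0.1,-0.1,1,0,0,-0.1,-0.1,2,0,0,-0.1,-0.1,3,0,0,-0.1,-0.1,4,0,0,-0.1,-0.1,4.8,0,0,-0.1,-0.1,5.2,0,0,-0.1,-0.1,5.4,0,0,-0.1,-0.1,5.5,0,0,-0.1,-0.1,5.6,0,0])

```text
time_s: 23.65
ee_pos: [0.6549, -0.0529, 0.1163]
tcp_rot: [[-1.0, -0.001, 0.002], [-0.001, 1.0, -0.001], [-0.002, -0.001, -1.0]]
contact_force: [-6.4, 1.1, 16.0]
grip_width: 0.257
grasp_force: 61.4
```

drive_tool(commands=[0,0,0.1,0,0,0,0,0.1,0,0])

```text
time_s: 23.9
ee_pos: [0.6552, -0.053, 0.1164]
tcp_rot: [[-1.0, -0.001, 0.003], [-0.001, 1.0, -0.001], [-0.003, -0.001, -1.0]]
contact_force: [-6.0, 2.1, 17.4]
grip_width: 0.258
grasp_force: 61.5
```

drive_tool(commands=[0,0,0,0,4.4,0,0,0,0,4.4,0,0,0,0,4.4,0,0,-5,0,4.4,0,0,-10,0,4.4,3,-2,-12,0,4.4,8,-5.5,-12,0,4.4,13,-9,-12,0,4.4,18,-12.5,-12,0,4.4,22,-15,-12,0,4.4])

```text
time_s: 25.15
ee_pos: [0.4321, -0.204, 0.2321]
tcp_rot: [[-1.0, 0.0, -0.0], [0.0, 1.0, -0.0], [0.0, -0.0, -1.0]]
contact_force: [0.5, -1.0, 0.4]
grip_width: 0.511
grasp_force: 0.0
```

Run:
```python
from h import *
st();go(.3985,-.2245,.10)
s=snapshot("wrist");t=snapshot("top")
g=cv2.cvtColor(s["color"],cv2.COLOR_RGB2GRAY)
fit(s,g<35,(.399,-.2246,.047),.022,"C")
g=cv2.cvtColor(t["color"],cv2.COLOR_RGB2GRAY)
fit(t,g<45,(.654,-.053,.112),.022,"F2 stop");fit(t,g<45,(.6245,-.181,.112),.022,"F3 stop")
```

```text
t 25.15 pos [ 0.4321 -0.204   0.2321] psi 89.98 grip 4.36 F [ 0.5 -1.   0.4] gf 0.0 j6 -129.5
shift [ 3.36 -2.05 13.22] turn -0.02
C [263.7 147.1] [45.9 46.4] exp 48.2 [ 0.3982 -0.224   0.047 ]
F2 stop [304.  168.8] [18.1 20.1] exp 18.8 [ 0.6529 -0.0513  0.112 ]
F3 stop [358.8 180. ] [18.5 20.8] exp 18.9 [ 0.6235 -0.1778  0.112 ]
```

drive_tool(commands=[3.3,-2,5,0,4.4,3.3,-2,10,0,4.4,3.3,-2,15,0,4.4,3.3,-2,17,0,4.4,3.3,-2,18.2,0,4.4,3.3,-2,18.2,0,4.4,3.3,-2,18.2,0,0,3.3,-2,18.2,0,0,3.3,-2,18.2,0,0,3.3,-2,18.2,0,0])

```text
time_s: 26.5
ee_pos: [0.402, -0.2238, 0.0517]
tcp_rot: [[-1.0, -0.0, 0.002], [-0.0, 1.0, -0.002], [-0.002, -0.002, -1.0]]
contact_force: [0.8, 1.3, 5.4]
grip_width: 0.26
grasp_force: 58.8
```

drive_tool(commands=[0,0,-5,0,0,0,0,-10,0,0,0,0,-15,0,0,0,0,-18,0,0,0,0,-18,0,0])

```text
time_s: 27.12
ee_pos: [0.4022, -0.2241, 0.2333]
tcp_rot: [[-1.0, -0.0, 0.005], [-0.0, 1.0, -0.004], [-0.005, -0.004, -1.0]]
contact_force: [-0.1, 0.2, -0.6]
grip_width: 0.258
grasp_force: 60.2
```

Run:
```python
from h import *
st();go(.6824,.1057,.23)
o=get_obs();s=snapshot("wrist")
g=cv2.cvtColor(s["color"],cv2.COLOR_RGB2GRAY)
p=o["ee_pos"]; X=(p[0],p[1],p[2]-.003)
P=fit(s,g<40,X,.022,"held",1.15);print((P-p)*1000)
```

```text
t 27.125 pos [ 0.4022 -0.2241  0.2333] psi 90.02 grip 2.2 F [-0.1  0.2 -0.6] gf 60.2 j6 -134.0
shift [-28.03  32.97   0.31] turn 0.02
held [284.3 266.3] [110.3 115. ] exp 99.2 [ 0.4026 -0.2238  0.2303]
[ 0.39353404  0.35503609 -3.        ]
```

drive_tool(commands=[-4,4.8,0,0,0,-8,9.6,0,0,0,-12,14.4,0,0,0,-16,19,0,0,0,-20,23.6,0,0,0,-24,28.3,0,0,0,-28.2,33,0,0,0,-28.2,33,0,0,0,-28.2,33,3,0,0,-28.2,33,5.5,0,0])

```text
time_s: 28.42
ee_pos: [0.6812, 0.1066, 0.1721]
tcp_rot: [[-1.0, -0.0, -0.004], [-0.0, 1.0, -0.0], [0.004, -0.0, -1.0]]
contact_force: [-0.2, 0.3, -1.7]
grip_width: 0.261
grasp_force: 60.2
```

drive_tool(commands=[0,0,0,0,0,0,0,0,0,0])

```text
time_s: 28.68
ee_pos: [0.6828, 0.1066, 0.1756]
tcp_rot: [[-1.0, 0.0, -0.0], [0.0, 1.0, -0.0], [0.0, -0.0, -1.0]]
contact_force: [-0.5, -0.5, 0.3]
grip_width: 0.257
grasp_force: 60.2
```

Run:
```python
from h import *
st();go(.6845,.1057,.1165)
s=snapshot("wrist");save(s,"w9")
```

```text
t 28.675 pos [0.6828 0.1066 0.1756] psi 89.99 grip 2.2 F [-0.5 -0.5  0.3] gf 60.2 j6 -90.9
shift [-0.17 -0.09  5.91] turn -0.01
```

View pics/w9.png

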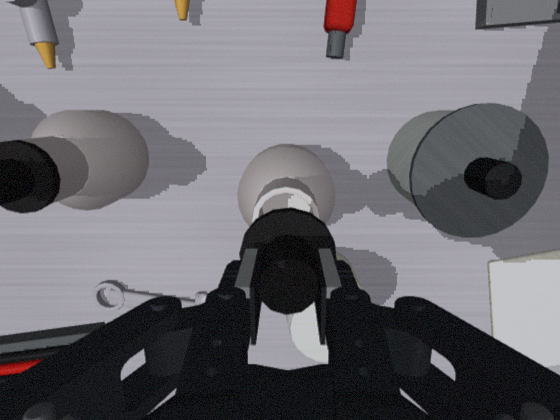

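The stopper is aligned over flask 1's rim (286,200). I'll lower it.

drive_tool(commands=[-0.2,-0.1,1,0,0,-0.2,-0.1,2.2,0,0,-0.2,-0.1,3.5,0,0,-0.2,-0.1,4.7,0,0,-0.2,-0.1,5.6,0,0,-0.2,-0.1,6.0,0,0,-0.2,-0.1,6.2,0,0,-0.2,-0.1,6.3,0,0,-0.2,-0.1,6.4,0,0,-0.2,-0.1,6.4,0,0])

```text
time_s: 29.98
ee_pos: [0.6867, 0.1062, 0.1171]
tcp_rot: [[-1.0, -0.001, 0.005], [-0.001, 1.0, -0.0], [-0.005, -0.0, -1.0]]
contact_force: [-10.4, -0.8, 25.0]
grip_width: 0.256
grasp_force: 62.8
```

drive_tool(commands=[0,0,0,0,4.4,0,0,0,0,4.4,0,0,0,0,4.4,0,0,-5,0,4.4,0,0,-10,0,4.4,4,0,-15,0,4.4,9,0,-19,0,4.4,14,0,-21,0,4.4,19,0,-21,0,4.4,22,0,-21,0,4.4])

```text
time_s: 31.22
ee_pos: [0.4629, 0.1062, 0.3214]
tcp_rot: [[-1.0, -0.001, 0.0], [-0.001, 1.0, -0.0], [-0.0, -0.0, -1.0]]
contact_force: [0.5, -0.5, 0.1]
grip_width: 0.515
grasp_force: 0.0
```

```bash
cat >> h.py <<'E'
def brushes(s,zr=.024):
    h=cv2.cvtColor(s["color"],cv2.COLOR_RGB2HSV).astype(int);H,S,V=h[...,0],h[...,1],h[...,2]
    red=(((H<8)|(H>172))&(S>150)&(V>60)).astype('uint8');ora=((H>9)&(H<25)&(S>110)&(V>60)).astype('uint8')
    k,_,so,co=cv2.connectedComponentsWithStats(ora);O=[ray(s,*co[i],.012) for i in range(1,k) if 8<so[i,4]<600]
    red=cv2.morphologyEx(red,cv2.MORPH_CLOSE,np.ones((5,5)))
    out=[]
    for c in cv2.findContours(red,0,1)[0]:
        if cv2.contourArea(c)<80: continue
        r=cv2.minAreaRect(c);b=cv2.boxPoints(r)
        e=[(b[i]+b[(i+1)%4])/2 for i in range(4)];L=[np.linalg.norm(b[i]-b[(i+1)%4]) for i in range(4)]
        i=int(np.argmin(L));p,q=ray(s,*e[i],zr),ray(s,*e[(i+2)%4],zr)
        nz=[n for n in O if min(np.linalg.norm((n-p)[:2]),np.linalg.norm((n-q)[:2]))<.14]
        mid=(p+q)/2
        if not nz: print("red, no nozzle",np.round(mid,3),np.linalg.norm(p-q));continue
        n=min(nz,key=lambda n:np.linalg.norm((n-mid)[:2]));
        if np.linalg.norm((p-n)[:2])<np.linalg.norm((q-n)[:2]): p,q=q,p   # q = front of handle
        d=(q-p)[:2];d/=np.linalg.norm(d);d2=(n-mid)[:2]
        o=mid[:2]+.024*d
        print("handle len %.3f wid %.3f mid %s origin %s ang %.1f nozzle-ang %.1f nozzle dist %.3f"%(np.linalg.norm(p-q),min(r[1])/max(r[1])*np.linalg.norm(p-q),np.round(mid[:2],4),np.round(o,4),np.degrees(np.arctan2(d[1],d[0])),np.degrees(np.arctan2(d2[1],d2[0])),np.linalg.norm(d2)))
E
python3 - <<'E'
from h import *
import pickle
st()
s=snapshot("wrist");t=snapshot("top");save(s,"w10");pickle.dump(s,open("w10.pkl","wb"));pickle.dump(t,open("top10.pkl","wb"))
brushes(s);print("top");brushes(t)
g=cv2.cvtColor(t["color"],cv2.COLOR_RGB2GRAY)
fit(t,g<45,(.682,.106,.112),.022,"F1 stop")
g=cv2.cvtColor(s["color"],cv2.COLOR_RGB2GRAY)
E
```

```text
t 31.225 pos [0.4629 0.1062 0.3214] psi 90.04 grip 4.4 F [ 0.5 -0.5  0.1] gf 0.0 j6 -91.5
handle len 0.089 wid 0.022 mid [0.5108 0.1505] origin [0.4869 0.1528] ang 174.6 nozzle-ang 174.0 nozzle dist 0.111
handle len 0.090 wid 0.026 mid [ 0.4608 -0.092 ] origin [ 0.4846 -0.0889] ang 7.5 nozzle-ang 4.2 nozzle dist 0.115
handle len 0.089 wid 0.022 mid [0.4249 0.0293] origin [0.4489 0.029 ] ang -0.8 nozzle-ang -1.3 nozzle dist 0.115
top
handle len 0.087 wid 0.019 mid [0.4255 0.0265] origin [0.4495 0.0269] ang 1.1 nozzle-ang -0.4 nozzle dist 0.113
handle len 0.088 wid 0.019 mid [ 0.4623 -0.0983] origin [ 0.4861 -0.0953] ang 7.1 nozzle-ang 7.2 nozzle dist 0.113
red, no nozzle [ 0.86  -0.161  0.024] 0.12990285493182843
handle len 0.030 wid 0.028 mid [ 0.8563 -0.6226] origin [ 0.8556 -0.6466] ang -91.6 nozzle-ang -46.5 nozzle dist 0.144
F1 stop [236.6 159.1] [18.6 19.2] exp 18.7 [0.6797 0.1065 0.112 ]
```

View pics/w10.png

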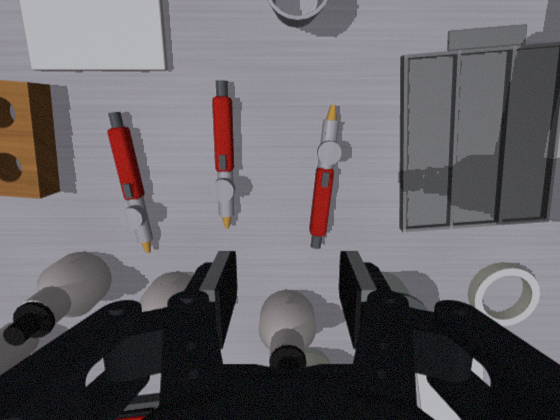

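All three flasks carry stoppers (F1's at (288,357)), and the brushes lie at (125,165), (223,130) and (320,200). The tray's corners are near (402,56), (402,231), (558,45) and (551,219).

Run:
```python
from h import *
import pickle
s=pickle.load(open("w10.pkl","rb"));t=pickle.load(open("top10.pkl","rb"))
NL,FL,FR,NR=[ray(s,*p,.016)[:2] for p in((401,56),(402,231),(551,219),(558,45))]
print(NL,FL,FR,NR,np.linalg.norm(NL-FL),np.linalg.norm(FL-FR))
d=FL-NL;th=np.degrees(np.arctan2(d[1],d[0]));c=(NL+FL+FR+NR)/4;print("w",c,th)
# top: zoom corners
z=lambda u,v:ray(t,90+u*.4875,85+v*.487,.016)[:2]
Q=[z(40,288),z(192,275),z(206,450),z(48,464)];print(Q,np.mean(Q,axis=0),np.degrees(np.arctan2(*((Q[0]-Q[3])[::-1]))))
go(.4869,.1528,.05,84.6)
```

```text
[0.3355816  0.24030761] [0.55157592 0.26014581] [0.53458062 0.45483508] [0.32348169 0.42134455] 0.2169034440027079 0.19542965790838834
w [0.43630496 0.34415826] 5.247662142588726
[array([0.53716876, 0.44740314]), array([0.54975567, 0.2561503 ]), array([0.3351422 , 0.23717283]), array([0.32118746, 0.4314496 ])] [0.43581352 0.34304397] 4.224502194506113
shift [-2.42  4.63 27.15] turn 5.46
```

drive_tool(commands=[-2.4,4.6,6,5.5,4.4,-2.4,4.6,12,5.5,4.4,-2.4,4.6,18,5.5,4.4,-2.4,4.6,23,5.5,4.4,-2.4,4.6,26,5.5,4.4,-2.4,4.6,26,5.5,4.4,-2.4,4.6,26,5.5,4.4])

```text
time_s: 32.2
ee_pos: [0.4902, 0.1521, 0.0624]
tcp_rot: [[-0.995, 0.096, 0.002], [0.096, 0.995, 0.0], [-0.002, 0.0, -1.0]]
contact_force: [0.5, -0.3, 1.0]
grip_width: 0.519
grasp_force: 0.0
```

Run:
```python
from h import *
st()
s=snapshot("wrist");brushes(s)
go(.4869,.1528,.011,84.6)
```

```text
t 32.2 pos [0.4902 0.1521 0.0624] psi 84.52 grip 4.43 F [ 0.5 -0.3  1. ] gf 0.0 j6 -80.5
red, no nozzle [0.51  0.152 0.024] 0.08922933440426895
red, no nozzle [0.426 0.034 0.024] 0.08975413304917022
shift [0.39 0.02 5.2 ] turn -0.08
```

drive_tool(commands=[0.2,0,3,0,4.4,0.2,0,5,0,4.4,0.2,0,5.2,0,4.4,0.2,0,5.2,0,0,0.2,0,5.2,0,0,0.2,0,5.2,0,0,0.2,0,5.2,0,0,0.2,0,0,0,0,0.2,0,-5,0,0,0.2,0,-6,0,0], grip_force=60)

```text
time_s: 33.5
ee_pos: [0.4897, 0.1526, 0.1257]
tcp_rot: [[-0.995, 0.095, 0.008], [0.095, 0.995, 0.001], [-0.008, 0.001, -1.0]]
contact_force: [0.1, -0.3, -1.4]
grip_width: 0.235
grasp_force: 59.3
```

```bash
python3 -c "
from h import *
st();go(.4257,.405,.125,-85.2)"
```

```text
t 33.5 pos [0.4897 0.1526 0.1257] psi 84.53 grip 2.01 F [ 0.1 -0.3 -1.4] gf 59.3 j6 -80.5
shift [ 8.78 24.52  0.03] turn 169.73
```

drive_tool(commands=[0,0,0,10,0,0,0,0,20,0,0,2,0,30,0,1,5,0,40,0,2,8,0,50,0,4,11,0,60,0,5,14,0,70,0,6,17,0,80,0,7,20,0,90,0,8.8,24.5,0,100,0])

```text
time_s: 34.75
ee_pos: [0.4222, 0.4046, 0.1203]
tcp_rot: [[0.274, 0.962, -0.001], [0.962, -0.274, -0.001], [-0.001, -0.001, -1.0]]
contact_force: [0.5, -0.0, -1.2]
grip_width: 0.242
grasp_force: 59.2
```

drive_tool(commands=[0,0,0,10,0,0,0,0,20,0,0,0,0,30,0,0,0,0,40,0,0,0,0,50,0,0,0,0,60,0,0,0,0,69,0,0,0,0,69,0,0,0,0,69,0])

```text
time_s: 35.88
ee_pos: [0.4223, 0.4043, 0.1208]
tcp_rot: [[0.995, 0.099, -0.001], [0.099, -0.995, -0.001], [-0.001, 0.0, -1.0]]
contact_force: [0.3, -0.4, -1.8]
grip_width: 0.239
grasp_force: 59.2
```

Run:
```python
from h import *
st();go(.4257,.405,.016,-85.2)
s=snapshot("wrist");brushes(s,.125)
```

```text
t 35.875 pos [0.4223 0.4043 0.1208] psi -84.3 grip 2.04 F [ 0.3 -0.4 -1.8] gf 59.2 j6 116.4
shift [ 0.35 -0.04 10.48] turn 0.9
red, no nozzle [0.409 0.405 0.125] 0.06909641578935494
```

drive_tool(commands=[0.3,0,5,0.9,0,0.3,0,8,0.9,0,0.3,0,9.5,0.9,0,0.3,0,10.3,0.9,0,0.3,0,10.5,0.9,0,0.3,0,10.6,0.9,0,0.3,0,10.6,0.9,0])

```text
time_s: 36.8
ee_pos: [0.4262, 0.4052, 0.0162]
tcp_rot: [[0.997, 0.081, 0.001], [0.081, -0.997, 0.001], [0.001, -0.001, -1.0]]
contact_force: [0.2, 0.2, -0.6]
grip_width: 0.239
grasp_force: 59.2
```

drive_tool(commands=[0,0,0,0,2.7,0,0,0,0,2.7,0,0,0,0,2.7,0,0,-3,0,2.7,0,0,-8,0,4.4,0,0,-14,0,4.4,0,0,-20,0,4.4,0,0,-26,0,4.4,0,0,-26,0,4.4])

```text
time_s: 37.92
ee_pos: [0.4282, 0.4066, 0.2822]
tcp_rot: [[0.997, 0.081, 0.01], [0.081, -0.997, 0.006], [0.011, -0.006, -1.0]]
contact_force: [0.2, 0.1, -0.4]
grip_width: 0.514
grasp_force: 0.0
```

Run:
```python
from h import *
import pickle
st()
t=snapshot("top");brushes(t,.026)
s=snapshot("wrist");print("w");brushes(s,.026);pickle.dump(s,open("w11.pkl","wb"))
go(.449,.028,.25,90)
```

```text
t 37.925 pos [0.4282 0.4066 0.2822] psi -85.37 grip 4.39 F [ 0.2  0.1 -0.4] gf 0.0 j6 117.4
handle len 0.087 wid 0.020 mid [0.4022 0.4026] origin [0.4262 0.4046] ang 4.8 nozzle-ang 5.9 nozzle dist 0.114
handle len 0.087 wid 0.018 mid [0.4256 0.0258] origin [0.4496 0.0261] ang 0.9 nozzle-ang -0.1 nozzle dist 0.113
handle len 0.088 wid 0.018 mid [ 0.4623 -0.0983] origin [ 0.4861 -0.0953] ang 7.1 nozzle-ang 7.2 nozzle dist 0.113
red, no nozzle [ 0.86  -0.161  0.026] 0.12921079495365542
handle len 0.030 wid 0.028 mid [ 0.8555 -0.6214] origin [ 0.8548 -0.6454] ang -91.6 nozzle-ang -46.7 nozzle dist 0.146
w
handle len 0.090 wid 0.021 mid [0.4034 0.4044] origin [0.4273 0.4064] ang 4.7 nozzle-ang 5.0 nozzle dist 0.112
shift [-0.73 37.76  2.56] turn -175.37
```

drive_tool(commands=[0,6,0,1,4.4,0,12,0,2,4.4,0,18,0,3,4.4,-0.5,24,0,4.6,4.4,-0.6,30,3,4.6,4.4,-0.7,35,8,4.6,4.4,-0.7,37.8,14,4.6,4.4,-0.7,37.8,19,4.6,4.4,-0.7,37.8,22,4.6,4.4,-0.7,37.8,22,4.6,4.4])

```text
time_s: 39.28
ee_pos: [0.4448, 0.0281, 0.0514]
tcp_rot: [[1.0, -0.0, -0.01], [-0.0, -1.0, 0.002], [-0.01, -0.002, -1.0]]
contact_force: [0.6, 0.8, -0.7]
grip_width: 0.513
grasp_force: 0.0
```

Run:
```python
from h import *
st()
s=snapshot("wrist");brushes(s);t=snapshot("top");print("t");brushes(t)
go(.449,.0277,.011,-90)
```

```text
t 39.275 pos [0.4448 0.0281 0.0514] psi -90.02 grip 4.39 F [ 0.6  0.8 -0.7] gf 0.0 j6 78.3
red, no nozzle [0.427 0.027 0.024] 0.08925708748698954
red, no nozzle [ 0.463 -0.089  0.024] 0.09071230198192741
t
handle len 0.088 wid 0.020 mid [0.4021 0.4033] origin [0.426  0.4053] ang 4.8 nozzle-ang 5.6 nozzle dist 0.114
handle len 0.088 wid 0.019 mid [ 0.4623 -0.0983] origin [ 0.4861 -0.0953] ang 7.1 nozzle-ang 7.2 nozzle dist 0.113
red, no nozzle [ 0.861 -0.161  0.024] 0.12990346675465284
handle len 0.030 wid 0.028 mid [ 0.8563 -0.6226] origin [ 0.8556 -0.6466] ang -91.6 nozzle-ang -46.5 nozzle dist 0.144
shift [ 0.05 -0.    4.41] turn 0.03
```

drive_tool(commands=[0.2,0,2,0,4.4,0.2,0,3.7,0,4.4,0.2,0,4,0,4.4,0.2,0,4,0,0,0.2,0,4,0,0,0.2,0,4,0,0,0.2,0,4,0,0,0.2,0,0,0,0,0.2,0,-5,0,0,0.2,0,-7,0,0])

```text
time_s: 40.62
ee_pos: [0.4531, 0.0272, 0.1291]
tcp_rot: [[1.0, 0.001, 0.006], [0.001, -1.0, -0.001], [0.006, 0.001, -1.0]]
contact_force: [-0.4, 0.5, -0.7]
grip_width: 0.23
grasp_force: 59.6
```

```bash
python3 -c "
from h import *
st();go(.431,.342,.12,-85.2)"
```

```text
t 40.625 pos [0.4531 0.0272 0.1291] psi -89.97 grip 1.96 F [-0.4  0.5 -0.7] gf 59.6 j6 78.4
shift [ -2.19 -31.48   0.86] turn -4.77
```

drive_tool(commands=[0,-5,0,0,0,0,-10,0,-1,0,0,-15,0,-2,0,-1,-20,0,-3,0,-1.5,-25,0.5,-4,0,-2,-29,0.8,-4.8,0,-2,-31.5,0.8,-4.8,0,-2,-31.5,0.8,-4.8,0,-2,-31.5,0.8,-4.8,0])

```text
time_s: 41.75
ee_pos: [0.4309, 0.342, 0.1175]
tcp_rot: [[0.996, 0.084, 0.0], [0.084, -0.996, -0.0], [0.0, 0.0, -1.0]]
contact_force: [0.2, -0.9, -1.3]
grip_width: 0.229
grasp_force: 59.6
```

Run:
```python
from h import *
st();go(.433,.342,.016,-85.2)
s=snapshot("wrist");brushes(s,.125)
```

```text
t 41.75 pos [0.4309 0.342  0.1175] psi -85.17 grip 1.96 F [ 0.2 -0.9 -1.3] gf 59.6 j6 111.3
shift [2.100e-01 1.000e-02 1.015e+01] turn 0.03
handle len 0.067 wid 0.024 mid [0.4187 0.3425] origin [0.4426 0.3446] ang 4.9 nozzle-ang 37.0 nozzle dist 0.121
handle len 0.052 wid 0.015 mid [0.4431 0.3805] origin [0.4671 0.3822] ang 4.0 nozzle-ang 25.7 nozzle dist 0.080
```

drive_tool(commands=[0.2,0,5,0,0,0.2,0,8,0,0,0.2,0,9.3,0,0,0.2,0,10,0,0,0.2,0,10.2,0,0,0.2,0,10.3,0,0,0.2,0,10.3,0,0])

```text
time_s: 42.68
ee_pos: [0.4324, 0.3415, 0.0206]
tcp_rot: [[0.996, 0.085, -0.003], [0.085, -0.996, -0.003], [-0.003, 0.003, -1.0]]
contact_force: [-24.3, -17.0, 55.4]
grip_width: 0.234
grasp_force: 66.1
```

drive_tool(commands=[0,0,0,0,2.7,0,0,0,0,2.7,0,0,0,0,2.7,0,0,-3,0,2.7,0,0,-8,0,4.4,0,0,-14,0,4.4,0,0,-20,0,4.4,0,0,-26,0,4.4,0,0,-26,0,4.4])

```text
time_s: 43.8
ee_pos: [0.4358, 0.3441, 0.2805]
tcp_rot: [[0.996, 0.084, 0.01], [0.084, -0.996, 0.005], [0.01, -0.004, -1.0]]
contact_force: [0.1, 0.3, -0.1]
grip_width: 0.515
grasp_force: 0.0
```

Run:
```python
from h import *
st()
t=snapshot("top");brushes(t,.026)
s=snapshot("wrist");print("w");brushes(s,.026)
go(.485,-.0915,.25,-83.5)
```

```text
t 43.8 pos [0.4358 0.3441 0.2805] psi -85.17 grip 4.4 F [ 0.1  0.3 -0.1] gf 0.0 j6 111.2
handle len 0.087 wid 0.019 mid [0.4022 0.4025] origin [0.4261 0.4045] ang 4.8 nozzle-ang 5.9 nozzle dist 0.114
handle len 0.088 wid 0.019 mid [0.406  0.3387] origin [0.4299 0.3406] ang 4.6 nozzle-ang 6.2 nozzle dist 0.113
handle len 0.088 wid 0.018 mid [ 0.4623 -0.0983] origin [ 0.4861 -0.0953] ang 7.1 nozzle-ang 7.2 nozzle dist 0.113
red, no nozzle [ 0.86  -0.161  0.026] 0.12921079495365542
handle len 0.030 wid 0.028 mid [ 0.8555 -0.6214] origin [ 0.8548 -0.6454] ang -91.6 nozzle-ang -46.7 nozzle dist 0.146
w
handle len 0.089 wid 0.021 mid [0.406  0.3414] origin [0.4299 0.3434] ang 4.9 nozzle-ang 4.4 nozzle dist 0.113
handle len 0.089 wid 0.024 mid [0.403 0.404] origin [0.427  0.4057] ang 4.1 nozzle-ang 5.5 nozzle dist 0.113
shift [ 1.52 43.7   2.44] turn -1.69
```

drive_tool(commands=[0,6,0,0,4.4,0,12,0,0,4.4,0,18,0,-1.7,4.4,0.5,24,0,-1.7,4.4,1,30,0,-1.7,4.4,1.3,36,3,-1.7,4.4,1.5,42,8,-1.7,4.4,1.5,43.9,12,-1.7,4.4,1.5,43.9,16,-1.7,4.4,1.5,43.9,17,-1.7,4.4])

```text
time_s: 45.15
ee_pos: [0.4811, -0.0924, 0.0996]
tcp_rot: [[0.994, 0.112, -0.009], [0.112, -0.994, 0.004], [-0.008, -0.005, -1.0]]
contact_force: [-0.2, -0.2, 0.8]
grip_width: 0.514
grasp_force: 0.0
```

Run:
```python
from h import *
st()
s=snapshot("wrist");brushes(s)
go(.485,-.0935,.011,-83.5)
```

```text
t 45.15 pos [ 0.4811 -0.0924  0.0996] psi -83.55 grip 4.39 F [-0.2 -0.2  0.8] gf 0.0 j6 58.8
handle len 0.089 wid 0.022 mid [ 0.4633 -0.0972] origin [ 0.4872 -0.0944] ang 6.8 nozzle-ang -74.1 nozzle dist 0.098
shift [0.35 0.18 8.94] turn -0.0
```

drive_tool(commands=[0.4,0.2,4,-0.3,4.4,0.4,0.2,7,-0.3,4.4,0.4,0.2,8.7,-0.3,4.4,0.4,0.2,8.8,-0.3,4.4,0.4,0.2,8.8,-0.3,0,0.4,0.2,8.8,-0.3,0,0.4,0.2,8.8,-0.3,0,0.4,0.2,8.8,-0.3,0])

```text
time_s: 46.2
ee_pos: [0.4903, -0.0955, 0.018]
tcp_rot: [[0.993, 0.119, 0.003], [0.119, -0.993, -0.001], [0.002, 0.001, -1.0]]
contact_force: [-1.0, 0.8, 6.6]
grip_width: 0.232
grasp_force: 59.4
```

drive_tool(commands=[0,0,-4,0,0,0,0,-9,0,0,0,0,-11,0,0,0,0,-11,0,0])

```text
time_s: 46.7
ee_pos: [0.4905, -0.0957, 0.1285]
tcp_rot: [[0.993, 0.119, 0.005], [0.119, -0.993, -0.002], [0.004, 0.003, -1.0]]
contact_force: [0.3, 0.6, -2.0]
grip_width: 0.225
grasp_force: 59.5
```

```bash
python3 -c "
from h import *
st();go(.4363,.2793,.12,-85.2)"
```

```text
t 46.7 pos [ 0.4905 -0.0957  0.1285] psi -83.17 grip 1.92 F [ 0.3  0.6 -2. ] gf 59.5 j6 58.5
shift [ -0.92 -37.88   0.75] turn 2.03
```

drive_tool(commands=[0,-5,0,0,0,0,-10,0,0,0,0,-15,0,0,0,0,-20,0,1,0,-0.2,-25,0,2,0,-0.4,-30,0,2,0,-0.6,-35,0.7,2,0,-0.7,-37.9,0.7,2,0,-0.7,-37.9,0.7,2,0,-0.7,-37.9,0.7,2,0])

```text
time_s: 47.95
ee_pos: [0.4364, 0.2797, 0.1182]
tcp_rot: [[0.996, 0.084, -0.002], [0.084, -0.996, -0.001], [-0.002, 0.001, -1.0]]
contact_force: [-0.1, 0.5, -1.4]
grip_width: 0.232
grasp_force: 59.6
```

Run:
```python
from h import *
st();go(.438,.2793,.022,-85.2)
s=snapshot("wrist");brushes(s,.13)
```

```text
t 47.95 pos [0.4364 0.2797 0.1182] psi -85.16 grip 1.98 F [-0.1  0.5 -1.4] gf 59.6 j6 104.7
shift [0.18 0.05 9.62] turn 0.04
handle len 0.063 wid 0.023 mid [0.4259 0.2804] origin [0.4498 0.2824] ang 4.9 nozzle-ang 37.4 nozzle dist 0.117
handle len 0.051 wid 0.015 mid [0.4494 0.3162] origin [0.4733 0.3181] ang 4.4 nozzle-ang 26.9 nozzle dist 0.077
handle len 0.051 wid 0.017 mid [0.448  0.3505] origin [0.4719 0.3523] ang 4.2 nozzle-ang 0.6 nozzle dist 0.070
```

drive_tool(commands=[0.2,0,5,0,0,0.2,0,8,0,0,0.2,0,9,0,0,0.2,0,9.4,0,0,0.2,0,9.7,0,0,0.2,0,9.7,0,0,0.2,0,9.7,0,0])

```text
time_s: 48.88
ee_pos: [0.4396, 0.2809, 0.023]
tcp_rot: [[0.996, 0.084, 0.001], [0.084, -0.996, 0.0], [0.001, -0.0, -1.0]]
contact_force: [-0.4, 0.2, -0.4]
grip_width: 0.227
grasp_force: 59.6
```

drive_tool(commands=[0,0,0,0,2.7,0,0,0,0,2.7,0,0,0,0,2.7,0,0,-3,0,2.7,0,0,-8,0,4.4,0,0,-14,0,4.4,0,0,-20,0,4.4,0,0,-26,0,4.4,0,0,-26,0,4.4])

```text
time_s: 50.0
ee_pos: [0.4419, 0.2817, 0.2886]
tcp_rot: [[0.996, 0.084, 0.011], [0.084, -0.996, 0.004], [0.011, -0.003, -1.0]]
contact_force: [0.4, 0.0, 0.4]
grip_width: 0.517
grasp_force: 0.0
```

Run:
```python
from h import *
st()
t=snapshot("top");brushes(t,.026)
s=snapshot("wrist");print("w");brushes(s,.026)
g=cv2.cvtColor(t["color"],cv2.COLOR_RGB2GRAY)
for n,X in dict(F1=(.682,.106,.112),F2=(.654,-.053,.112),F3=(.6245,-.181,.112)).items(): fit(t,g<45,X,.022,n)
c=snapshot("scene")["color"]
a=cv2.resize(c[140:400,150:460],(715,600),interpolation=cv2.INTER_CUBIC)
cv2.imwrite("pics/end.png",np.clip(a*1.2,0,255).astype('uint8')[:,:,::-1])
```

```text
t 50.0 pos [0.4419 0.2817 0.2886] psi -85.17 grip 4.42 F [0.4 0.  0.4] gf 0.0 j6 104.7
handle len 0.052 wid 0.017 mid [0.3846 0.4008] origin [0.4086 0.4014] ang 1.4 nozzle-ang 5.9 nozzle dist 0.132
handle len 0.087 wid 0.019 mid [0.4057 0.3386] origin [0.4296 0.3403] ang 4.1 nozzle-ang 6.0 nozzle dist 0.114
handle len 0.087 wid 0.020 mid [0.4118 0.2778] origin [0.4357 0.2802] ang 5.9 nozzle-ang 6.5 nozzle dist 0.113
red, no nozzle [ 0.86  -0.161  0.026] 0.12921079495365542
handle len 0.030 wid 0.028 mid [ 0.8555 -0.6214] origin [ 0.8548 -0.6454] ang -91.6 nozzle-ang -46.6 nozzle dist 0.146
w
handle len 0.089 wid 0.021 mid [0.4119 0.2802] origin [0.4359 0.2822] ang 4.9 nozzle-ang 5.1 nozzle dist 0.112
handle len 0.090 wid 0.023 mid [0.4068 0.34  ] origin [0.4308 0.3419] ang 4.5 nozzle-ang 5.5 nozzle dist 0.112
handle len 0.089 wid 0.025 mid [0.4036 0.4021] origin [0.4275 0.4043] ang 5.2 nozzle-ang 6.8 nozzle dist 0.112
F1 [236.7 159.2] [18.8 19.6] exp 18.7 [0.6793 0.1063 0.112 ]
F2 [303.9 168.9] [18.5 20.6] exp 18.8 [ 0.6525 -0.0511  0.112 ]
F3 [358.7 180.1] [19.3 20.8] exp 18.9 [ 0.6233 -0.1776  0.112 ]
```

View pics/end.png

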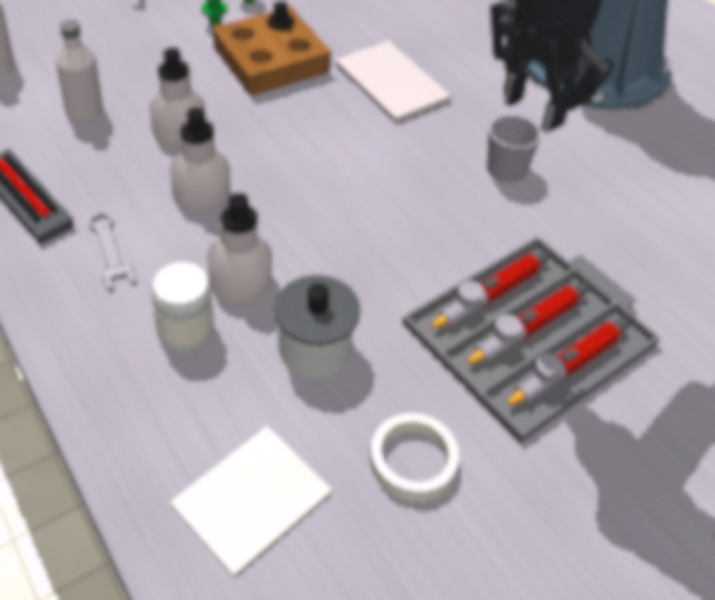

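The final view shows all three flasks stoppered, the lid level on the pot, and three brushes in their own compartments with nozzles away from the tab. The gripper is clear, so I'm handing in.

```bash
python3 -c "
from h import *
print(close_job())"
```

```text
the job is handed in; nothing more can be done
None
```

The job is handed in at about 50 s of robot time: all three flasks are stoppered, the lid is on the pot, and the three airbrushes lie in their own tray compartments with nozzles away from the robot. My final camera measurements agreed with this, but the hand-in returned no verdict.

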